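Load a counting cell into the plate reader

ROBOT

A 7-joint arm with a two-finger parallel gripper is mounted at the origin on the work surface. World frame = base frame: x ahead of the robot, y to its left, z up, the work surface at z = 0. Lengths are in m, angles in rad, forces in N, time in s.
With the tool pointing down it reaches from about 0.425 to 0.925 m from the base axis. Payload 6.8 kg.
Tool frame: the origin (TCP) lies at the very end of the fingers, on their centre line; the grasp point (between the pads) lies 19 mm behind it (r.grip_depth is the distance from the TCP to the grasp point, in m); z points along the fingers, y is the direction in which the jaws open and shut (so a half turn about z gives the same grasp; the last joint's range is limited). The gripper opens to 85 mm and grips with 20 to 120 N. Pads are 22 mm wide; open, the fingers measure 114 mm over their backs; the gripper's body (76 mm by 85 mm) begins 54 mm behind the grasp point. The pads swing forward as they close: fully open they stand 13 mm farther back than shut.
Start: joints at [1.054, 0.477, 0.022, 1.555, -0.011, 1.109, -0.083], TCP at [0.268, -0.619, 0.231] pointing down, gripper open.
Joint ranges: [-2.96, 2.96], [-0.34, 2.1], [-1.41, 1.46], [0.24, 2.44], [-1.37, 4.51], [0.17, 1.92], [-2.96, 2.96]. Speed limits (rad/s): [2.39, 2.39, 3.14, 3.14, 3.14, 3.14, 3.14].

INTERFACE

Orientations are given as a rotation vector (axis times angle).
In Python, from bench import status, eyes, workorder, spotter, r gives the robot as it stands.
- The arm moves only by the tool drive_tool, never from a script. Its argument "commands" is a list of rows, each an object of numbers: "rx", "ry", "rz": the turn, a rotation vector about the world's x, y, z normalised to -1 to 1, where 1 is 8 degrees; "tx", "ty", "tz": the shift along the world's x, y, z normalised to -1 to 1, where 1 is 20 mm; "grip": the closure, from -1 (fully open) to 1 (shut). A call has 1 to 10 rows; each row shifts and turns the commanded pose from where the row before left it; what a row does not reach is not made up. A row lasts 1/8 s, in which the tool goes at most 62.5 mm and 10.7 degrees, less where a joint would pass 70% of its speed; a pose out of reach is approached as far as the arm can. A call with a number of a shift or a turn outside -1 to 1 is refused whole. A call with a gripper value outside its range is refused whole. The fingers move at their own pace and stop on an object; "grip_force" is the grip in N (left out, the last holds). Time passes only in rows, so rows that do not move let the fingers close. It gives the time, the measured TCP pose, the force and the opening at its end, in the units of the state.
- status.get_obs(): the state, without advancing time (a new reading comes with each control period).
- eyes.grab_frame(name): name is "scene" or "top" or "wrist"; returns a dict with "frame" (384x512x3 uint8, blue, green, red), "range_z" (384x512 float32, m along the optical axis (not along the pixel's ray), 0 where there is no reading), "fx", "fy", "cx", "cy" (pixels), "T" (4x4, takes a point from camera to world coordinates); the wrist camera has in their place "T_tool_cam" (4x4, takes a point from camera to tool coordinates, whose origin is the TCP and whose axes are the flange's). Camera axes: x right, y down, z forward; pixel columns grow to the right and rows downward; lengths in m; the calibration is good to about 2 mm. A picture is of the moment at which its call begins: read the wrist's pose just before it.
- workorder.hand_in(): hands the job in, once; it reports no verdict.
Trained networks look in the newest picture that a camera, given by its name, has taken for a name from the list of things; names that differ only in an ending like _2 or _b are one class to them, and where a whole thing is asked for, a point or a joint stands for the part that bears it (a point fixed in the world has none). Each returns a list of dicts, best first, with "confidence" (0 to 1); they miss things now and then, are a little off and sometimes report something else, mostly with a low value. They report only what shows in the picture. A call takes as long as a camera call.
- spotter.boxes_of(camera, target): "position" ([column, row] as shares, 0 to 1, of the picture: columns of its width, rows of its height, amid what is visible of it).
- spotter.masks_of(camera, target): "mask" (384x512 bool, what is visible of it) and "position" ([column, row] as shares, 0 to 1, of the picture: columns of its width, rows of its height, amid what is visible of it).
The state is a dict: "clock": time; "joints": joint angles; "qvel": joint speeds; "tau": joint torques, N m; "tcp_pos": TCP position; "orientation": TCP orientation; "contact_force": force on the tool from outside, world axes, zero at the start; "moment": the same for the moment, N m; "grip_width": finger opening in m.
Only numpy, scipy, OpenCV 4.12 (cv2) and the standard library are available. Lean on these libraries where they do the work, as an engineer would, in place of code of your own. Each camera call takes 0.05 s, during which the arm holds its last target.

TASK

Load the blue-ended counting cell into the plate reader: lay it gently on the drawn-out carriage with its blue end towards the carriage's front handle and, with the clamp arm still swung open, slide it snugly into the corner of the long fence and the short stop without forcing the glass. Then swing the blue clamp arm round until it bears on the cell's blue end, push the carriage gently all the way home, and let go. Leave everything else on the bench where it is.

Things in the scene. Friction and masses are not known exactly. Their poses are not given: they have to be found in the camera images.
- cell_blue: counting cell to be loaded: flat white glass plate 76 x 40 x 6 mm, 30 to 60 g, with a gridded window and a bright blue band across one end; lies flat on the mat at widely varying yaw. Origin: centre of its underside. x along its 76 mm length towards the blue end, y across its 40 mm width, z up.
- cell_blue_label (a point): point on the top face of the blue-ended cell, in the blue band, 30 mm from the cell's centre.
- cell_yellow: second cell of the same size (76 x 40 x 6 mm) and axes, with a yellow end band; lies on the same mat and stays there. Origin: centre of its underside.
- mat: grey ribbed drip mat 240 x 240 x 3 mm, fixed to the bench; both cells, the dropper bottle and the beaker stand on it. Origin: centre of its underside, x and y along its sides.
- reader: white bench plate reader, fixed, 300 mm deep (x) x 320 wide (y) x 150 high, on the robot's right, front facing roughly the robot's left. Origin: centre of its underside; x points from the front into the machine, y along its width, z up. Front face: plane x = -150 mm (the hood above z = 86 mm is 15 mm farther back); the carriage slides through a bay in it, 166 mm wide, z 47 to 86 mm.
- carriage (a joint): how far the aluminium carriage is drawn out of the reader, m: 0 = all the way home, 0.22 = end stop; starts nearly fully out. Pushed along +x of the reader it goes home; it stays where left and takes about 5 N to slide. A plate 150 mm wide, its floor 60 mm above the bench; its front panel (186 mm wide, z 44 to 84 mm) has its inner face 154.5 mm from point nest, on the -x side.
- nest (a point): point of the carriage floor (60 mm above the bench) under the centre of a seated cell; moves with the carriage, axes parallel to the reader's. Fence and stop form the corner at its +x, +y side; the floor is open on the -y side down to y = -105 mm. A cell pushed against both has its origin here; with the blue end towards the handle the cell's x axis points along -x here.
- fence (a point): middle of the top edge of the long fence's inner face: a steel rail along the reader's x, 74 mm long, 8 mm wide, 4 mm high above the carriage floor. Its face is 20 mm from point nest towards +y; the rail runs from x = -40 to +34 mm of nest.
- stop (a point): middle of the top edge of the short stop's face: a steel rail along the reader's y, 50 mm long, 8 mm wide, 4 mm high above the carriage floor. Its face is 38 mm from point nest towards +x; the rail runs from y = -30 to +20 mm of nest.
- carriage_handle (a point): middle of the carriage's round handle bar (11 mm thick, 100 mm long along the reader's y, 64 mm above the bench), which stands 35 mm in front (-x of the reader) of the front panel, with open space between them.
- clamp_arm (a joint): angle of the swing clamp arm on the carriage, rad. 0 = open, pointing along -y of the reader; grows anticlockwise seen from above; at about 1.57 it points along +x of the reader and its rubber nose bears on the end of a seated cell (clamped above 1.42, end stop 1.60). Starts between 0 and 0.6; friction only (0.08 N m, 2 to 3 N at the knob), stays where left.
- clamp_pivot (a point): top of the clamp arm's pivot post (steel, 18 mm across, top 76.5 mm above the bench); it lies 84.5 mm from point nest towards -x of the reader, at nest's y. The arm is a flat bar 10 mm wide, z 61.5 to 70.5 mm, ending in a rubber nose of 6.8 mm radius centred 40 mm from the pivot.
- clamp_knob (a point): middle of the top of the clamp arm's upright black knob, 11 mm across, z 68.5 to 82.5 mm, 30 mm from the pivot along the arm. (The point is 2 mm below the knob's top.)
- dropper: amber dropper bottle, 38 mm across, 82 mm tall, standing on the mat. Origin: centre of its underside.
- beaker: small glass beaker, 44 mm across, 58 mm tall, standing on the mat. Origin: centre of its underside.
- dispenser: tall amber bottle with a dispensing head: 86 mm across, 246 mm tall, with a spout that reaches 79 mm from its axis along its x at 136 to 169 mm height; stands on the bench between the mat and the reader, beyond them. Origin: centre of its underside.
- tally: steel hand tally counter 52 x 44 x 36 mm, on the bench between the mat and the carriage. Origin: centre of its underside.
- dish: flat white dish 90 mm across, 14 mm high, on the bench beyond the mat. Origin: centre of its underside.
- glass_box: carton of cover glasses 60 x 34 x 26 mm, on the bench on the robot's side of the mat. Origin: centre of its underside.

How it is judged:
On the way, in this order (a step that is already met when the one before it is completed fails the run):
1. the blue-ended cell lies flush in the corner of the drawn-out carriage, blue end towards the handle, the clamp arm still open (x of cell_blue in the frame of nest between -0.002 and 0.002 m and y of cell_blue in the frame of nest between -0.002 and 0.002 m and z of cell_blue in the frame of nest between -0.0015 and 0.002 m and angle between the x axis of cell_blue and the x axis of nest, either way round below 0.04 rad and x of cell_blue_label in the frame of nest below -0.02 m and angle between cell_blue's own z axis and vertical below 0.1 rad and value of joint clamp_arm below 0.9 rad and value of joint carriage above 0.1 m), for 0.2 s.
2. the clamp arm bears on the end of the cell, which is still in the corner, the carriage still drawn out (x of cell_blue in the frame of nest between -0.002 and 0.002 m and y of cell_blue in the frame of nest between -0.002 and 0.002 m and z of cell_blue in the frame of nest between -0.0015 and 0.002 m and angle between the x axis of cell_blue and the x axis of nest, either way round below 0.04 rad and x of cell_blue_label in the frame of nest below -0.02 m and angle between cell_blue's own z axis and vertical below 0.1 rad and value of joint clamp_arm above 1.42 rad and value of joint carriage above 0.1 m), for 0.2 s.
At the end, for the whole second after the job is handed in: The blue-ended cell lies flat in the corner of the carriage, within 2 mm of the seated position along and across and within 0.04 rad of square, its blue end towards the handle; the clamp arm is closed on it (above 1.42 rad); the carriage is home (within 5 mm) and everything is at rest (x of cell_blue in the frame of nest between -0.002 and 0.002 m and y of cell_blue in the frame of nest between -0.002 and 0.002 m and z of cell_blue in the frame of nest between -0.0015 and 0.002 m and angle between the x axis of cell_blue and the x axis of nest, either way round below 0.04 rad and x of cell_blue_label in the frame of nest below -0.02 m and angle between cell_blue's own z axis and vertical below 0.1 rad and value of joint clamp_arm above 1.42 rad and value of joint carriage below 0.005 m and linear speed of cell_blue below 0.01 m/s); the robot touches nothing.
It fails at once if another thing on the bench (second cell, dropper bottle, beaker, dispenser, tally counter, dish or carton) is pushed more than 20 mm from its place or tipped (distance of any of cell_yellow, dropper, beaker, dispenser, tally, dish, glass_box from where it was at the start of the episode above 0.02 m or angle between any of cell_yellow, dropper, beaker, dispenser, tally, dish, glass_box's own z axis and vertical above 0.35 rad).
It fails at once if the blue-ended cell is dropped or flung (faster than 0.6 m/s while the fingers do not touch it) (linear speed of cell_blue above 0.6 m/s and contact force between the fingers and cell_blue below 0.05 N).
It fails at once if the glass cell is pressed against the reader with more than 60 N (contact force between cell_blue and reader above 60 N).
It fails at once if the carriage is slammed in (faster than 0.5 m/s) (velocity of joint carriage below -0.5 m/s).
It also fails if it takes over 64 s, if anything falls off the work surface, if the arm or the gripper's body presses on something with over 40 N, if the wrist force passes 120 N, or if a joint passes its speed limit or range.

## Working session

There is one attempt and no reset: what is moved stays moved. The work goes in short steps, Python scripts to look and compute and a tool call to move; the robot and the scene stay as the last step left them, time stands still between calls to the robot, and variables do not carry over. Pictures are saved under pics/ and viewed, and the job is handed in when it is done.

Besides the shell and the picture viewer there is one more tool, called as name([rows], argument=value, ...), one row to a line, values as JSON. drive_tool: Moves the arm, as the interface text tells. Scaled input: -1 to 1 covers 20 mm each way for a shift and 8 degrees each way for a turn. Its arguments: {"type":"object","properties":{"commands":{"type":"array","items":{"type":"object","properties":{"rx":{"type":"number"},"ry":{"type":"number"},"rz":{"type":"number"},"tx":{"type":"number"},"ty":{"type":"number"},"tz":{"type":"number"},"grip":{"type":"number"}}}},"grip_force":{"type":"number"}},"required":["commands"]}

```bash
ls; mkdir -p pics
python3 - <<'E'
from bench import status, eyes, workorder, spotter, r
import cv2, numpy as np
print(status.get_obs())
for n in ("scene","top"):
    f=eyes.grab_frame(n); cv2.imwrite(f"pics/{n}0.png",f["frame"]); print(n,f["fx"],f["cx"],f["cy"],f["T"].round(4).tolist())
    np.savez(f"{n}0.npz",**f)
    for t in ["cell_blue","cell_yellow","mat","reader","carriage","clamp_arm","clamp_knob","clamp_pivot","carriage_handle","fence","stop","nest","dropper","beaker","dispenser","tally","dish","glass_box"]:
        for d in spotter.boxes_of(n,t)[:2]:
            c=d["position"]; u,v=c[0]*512,c[1]*384
            z=f["range_z"][min(383,int(v)),min(511,int(u))]
            p=f["T"]@[(u-f["cx"])/f["fx"]*z,(v-f["cy"])/f["fy"]*z,z,1]
            print(t,round(d["confidence"],2),round(u),round(v),p[:3].round(3))
E
```

```text
pics
{'clock': 0.0, 'joints': array([ 1.05389809,  0.47782353,  0.02234062,  1.55645522, -0.01148259,
        1.10933135, -0.08309011]), 'qvel': array([-0.00060412,  0.0017831 , -0.00053414,  0.00296101,  0.00105776,
       -0.00053593, -0.0016028 ]), 'tau': array([ 3.36268258e-04, -5.96444178e+01,  1.60811026e+00, -2.81190813e+01,
        1.24497194e-02,  9.24247492e-03,  1.20208142e-05]), 'tcp_pos': array([ 0.2680562 , -0.61883202,  0.23030846]), 'orientation': array([-3.07440846e+00, -6.37368165e-01,  8.42212249e-04]), 'contact_force': array([-0.78765889, -0.23858664, -0.3599878 ]), 'moment': array([0.02164579, 0.04213006, 0.01225222]), 'grip_width': 0.0853606320688136}
scene 405.29136322743324 254.7409591225558 193.83859091113985 [[-0.0649, 0.8594, -0.5072, 1.1024], [0.9979, 0.0582, -0.0291, -0.0449], [0.0046, -0.508, -0.8613, 1.0476], [0.0, 0.0, 0.0, 1.0]]
cell_blue 0.72 348 197 [0.484 0.196 0.01 ]
cell_yellow 0.56 389 227 [0.575 0.308 0.008]
mat 0.85 361 213 [0.532 0.234 0.002]
reader 0.68 391 183 [0.455 0.314 0.054]
reader 0.64 129 185 [ 0.568 -0.405  0.146]
carriage 0.88 209 
[... 1247 characters left out ...]
9 191 [ 0.519 -0.202  0.063]
clamp_pivot 0.65 289 189 [ 0.524 -0.201  0.07 ]
carriage_handle 0.96 293 193 [ 0.512 -0.215  0.062]
fence 0.86 291 194 [ 0.508 -0.207  0.08 ]
fence 0.38 367 193 [ 0.506 -0.403  0.15 ]
stop 0.69 294 195 [ 0.507 -0.218  0.059]
stop 0.19 155 241 [0.366 0.185 0.028]
nest 0.74 294 193 [ 0.514 -0.217  0.057]
dropper 0.7 152 240 [0.367 0.194 0.026]
dropper 0.58 115 214 [0.438 0.299 0.056]
beaker 0.17 365 194 [ 0.503 -0.398  0.151]
dispenser 0.98 206 136 [0.648 0.036 0.165]
tally 0.66 207 197 [0.499 0.037 0.036]
tally 0.27 206 133 [0.654 0.034 0.169]
dish 0.9 131 130 [0.701 0.281 0.014]
glass_box 0.82 154 240 [0.368 0.188 0.027]
glass_box 0.43 119 176 [0.558 0.309 0.01 ]
```

Run:
```python
import cv2
a=cv2.imread("pics/top0.png"); b=cv2.imread("pics/scene0.png")
cv2.imwrite("pics/top0c.png",cv2.resize(a[110:290,60:440],None,fx=2.1,fy=2.1,interpolation=3))
cv2.imwrite("pics/scene0c.png",cv2.resize(b[110:330,80:460],None,fx=2.1,fy=2.1,interpolation=3))
```

```text
(no output)
```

View pics/top0c.png

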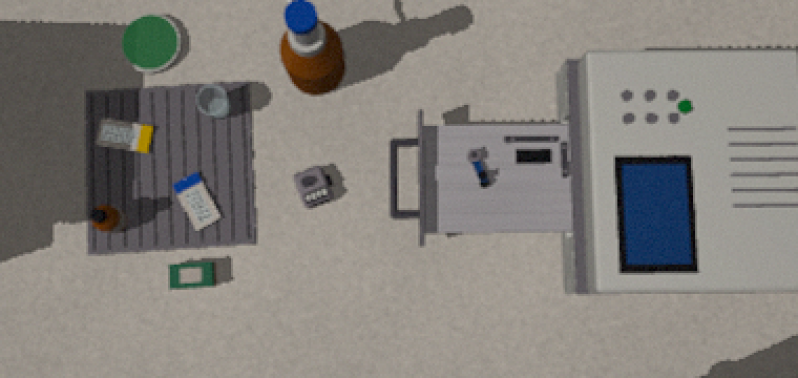

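View pics/scene0c.png

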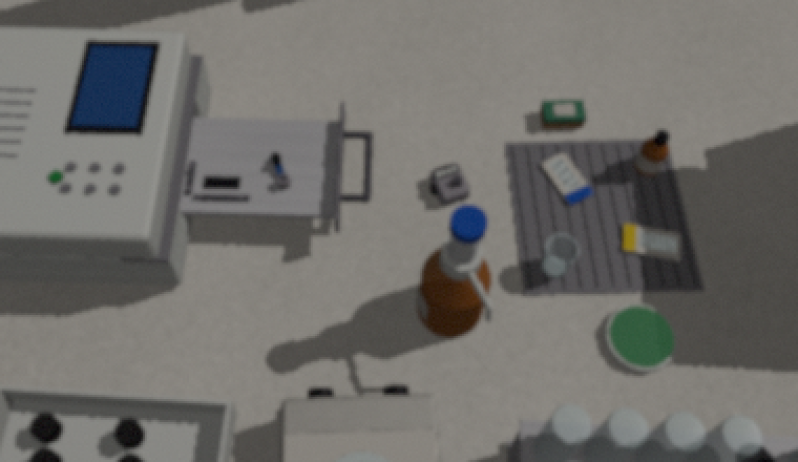

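drive_tool([
  {"tz":1,"ty":1,"grip":-1},
  {"tz":1,"ty":1},
  {"tz":1,"ty":1,"tx":1},
  {"ty":1,"tx":1},
  {"ty":1,"tx":1},
  {"ty":1,"tx":1},
  {"ty":1,"tx":1},
  {"ty":1,"tx":1},
  {"ty":1,"tx":1},
  {"ty":1,"tx":1},
], grip_force=30)

```text
validation failed for argument at $.co...
```

drive_tool([
  {"ty":1,"tx":0.5},
  {"ty":1,"tx":0.5},
  {"ty":1,"tx":0.5},
  {"ty":1,"tx":0},
  {"ty":1,"tx":0},
  {"ty":1,"tx":0},
  {"ty":1},
  {"tx":0},
])

```text
validation failed for argument at $.co...
```

```bash
cat > h.py <<'E'
from bench import status, eyes, workorder, spotter, r
import cv2, numpy as np
from scipy.spatial.transform import Rotation as R
def wgrab(name):
    o=status.get_obs(); f=eyes.grab_frame("wrist")
    T=np.eye(4); T[:3,:3]=R.from_rotvec(o["orientation"]).as_matrix(); T[:3,3]=o["tcp_pos"]
    f=dict(f); f["T"]=T@f["T_tool_cam"]; f["tool"]=T
    np.savez(name+".npz",**f)
    cv2.imwrite("pics/"+name+".png",cv2.resize(f["frame"],(768,576),interpolation=3))
    return f
def wp(f,u,v,Z=None):
    d=f["T"][:3,:3]@np.array([(u-f["cx"])/f["fx"],(v-f["cy"])/f["fy"],1]); c=f["T"][:3,3]
    z=f["range_z"][int(v),int(u)] if Z is None else (Z-c[2])/d[2]
    return c+d*z
def proj(f,p):
    q=np.linalg.inv(f["T"])@np.append(p,1); return f["fx"]*q[0]/q[2]+f["cx"],f["fy"]*q[1]/q[2]+f["cy"]
E
python3 - <<'E'
from h import *
f=wgrab("w1"); print(f["T_tool_cam"].round(3).tolist(),f["fx"],f["tool"].round(3).tolist(), f["T"][:3,3])
for t in ["carriage","clamp_arm","clamp_knob","clamp_pivot","carriage_handle","fence","stop","nest"]:
  for d in spotter.boxes_of("wrist",t)[:2]:
    u,v=d["position"][0]*512,d["position"][1]*384
    print(t,round(d["confidence"],2),round(u*1.5),round(v*1.5),wp(f,min(u,511),min(v,383)).round(3))
E
```

```text
[[-0.001, -0.964, -0.266, 0.068], [1.0, -0.001, -0.001, 0.001], [0.0, -0.266, 0.964, -0.142], [0.0, 0.0, 0.0, 1.0]] 295.7711826900794 [[0.918, 0.397, 0.0, 0.268], [0.397, -0.918, -0.0, -0.619], [0.0, 0.0, -1.0, 0.231], [0.0, 0.0, 0.0, 1.0]] [ 0.33078473 -0.59297044  0.37306242]
```

View pics/w1.png

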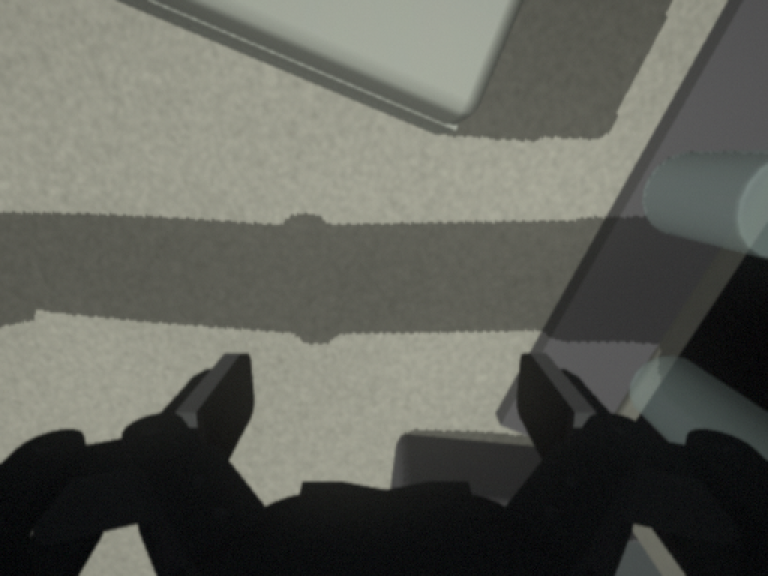

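The picture shows the reader's corner at top and the open fingers; the moves were refused, so I'll give all fields in each row.

drive_tool([
  {"tx":0,"ty":0,"tz":1,"rx":0,"ry":0,"rz":0,"grip":-1},
  {"tx":0,"ty":0,"tz":1,"rx":0,"ry":0,"rz":0,"grip":-1},
  {"tx":1,"ty":1,"tz":1,"rx":0,"ry":0,"rz":0,"grip":-1},
  {"tx":1,"ty":1,"tz":0,"rx":0,"ry":0,"rz":0,"grip":-1},
  {"tx":1,"ty":1,"tz":0,"rx":0,"ry":0,"rz":0,"grip":-1},
  {"tx":1,"ty":1,"tz":0,"rx":0,"ry":0,"rz":0,"grip":-1},
  {"tx":1,"ty":1,"tz":0,"rx":0,"ry":0,"rz":0,"grip":-1},
  {"tx":1,"ty":1,"tz":0,"rx":0,"ry":0,"rz":0,"grip":-1},
  {"tx":1,"ty":1,"tz":0,"rx":0,"ry":0,"rz":0,"grip":-1},
  {"tx":1,"ty":1,"tz":0,"rx":0,"ry":0,"rz":0,"grip":-1},
], grip_force=30)

```text
clock: 3.6
tcp_pos: [0.4289, -0.4587, 0.2914]
orientation: [3.076, 0.637, 0.0]
contact_force: [-0.1, -1.4, 0.2]
grip_width: 0.0856
```

drive_tool([
  {"tx":0,"ty":1,"tz":0,"rx":0,"ry":0,"rz":0,"grip":-1},
  {"tx":0,"ty":1,"tz":0,"rx":0,"ry":0,"rz":0,"grip":-1},
  {"tx":0,"ty":1,"tz":0,"rx":0,"ry":0,"rz":0,"grip":-1},
  {"tx":0,"ty":1,"tz":0,"rx":0,"ry":0,"rz":0,"grip":-1},
  {"tx":0,"ty":1,"tz":0,"rx":0,"ry":0,"rz":0,"grip":-1},
  {"tx":0,"ty":1,"tz":0,"rx":0,"ry":0,"rz":0,"grip":-1},
  {"tx":0,"ty":1,"tz":0,"rx":0,"ry":0,"rz":0,"grip":-1},
  {"tx":0,"ty":1,"tz":0,"rx":0,"ry":0,"rz":0,"grip":-1},
  {"tx":0,"ty":1,"tz":0,"rx":0,"ry":0,"rz":0,"grip":-1},
  {"tx":0,"ty":0.5,"tz":0,"rx":0,"ry":0,"rz":0,"grip":-1},
])

```text
clock: 4.85
tcp_pos: [0.4285, -0.2678, 0.2914]
orientation: [3.076, 0.64, 0.0]
contact_force: [0.0, 0.0, 0.7]
grip_width: 0.0854
```

Run:
```python
from h import *
f=wgrab("w2"); print(status.get_obs()["clock"], f["tool"][:3,3])
for t in ["clamp_knob","clamp_pivot","fence","stop"]:
  for d in spotter.boxes_of("wrist",t)[:1]:
    u,v=d["position"][0]*512,d["position"][1]*384
    print(t,round(d["confidence"],2),round(u*1.5),round(v*1.5),wp(f,min(u,511),min(v,383)).round(3))
```

```text
4.9 [ 0.42850197 -0.26783796  0.29138654]
clamp_pivot 0.29 360 119 [ 0.513 -0.21   0.059]
fence 0.8 360 120 [ 0.512 -0.21   0.06 ]
stop 0.83 360 117 [ 0.514 -0.21   0.06 ]
```

View pics/w2.png

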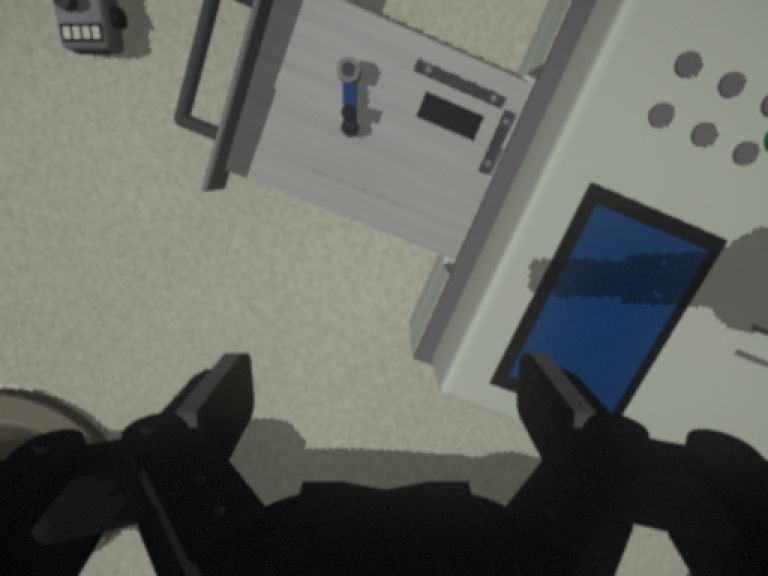

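Run:
```python
import cv2
a=cv2.imread("pics/w2.png")
import numpy as np
f=np.load("w2.npz")["frame"][10:130,130:380]
cv2.imwrite("pics/w2c.png",cv2.resize(f,None,fx=3.2,fy=3.2,interpolation=cv2.INTER_CUBIC))
```

```text
(no output)
```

View pics/w2c.png

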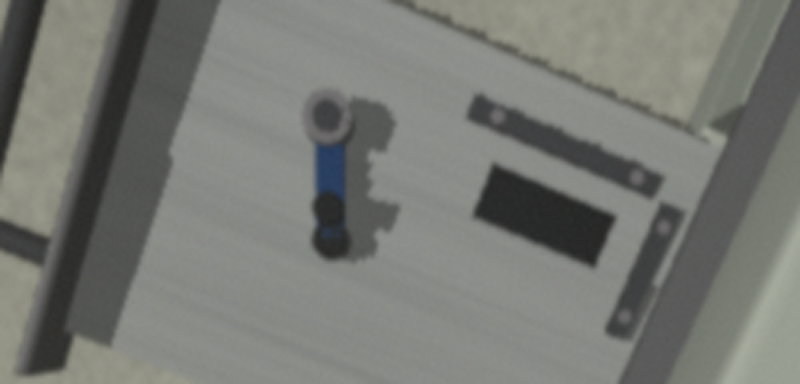

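Run:
```python
from h import *
f=dict(np.load("w2.npz"))
px=[(478,95),(664,178),(468,117),(655,198),(664,203),(607,330),(684,210),(629,338),(327,116)]
m=np.array([(-40,28),(34,28),(-40,20),(34,20),(38,20),(38,-30),(46,20),(46,-30),(-84.5,0)])/1000
zs=[.064]*8+[.0765]
w=np.array([wp(f,u/3.2+130,v/3.2+10,z)[:2] for (u,v),z in zip(px,zs)])
mm=m-m.mean(0); ww=w-w.mean(0)
c=mm@[1,1j]; d=ww@[1,1j]
s=np.vdot(c,d)/np.vdot(c,c); print("scale",abs(s),"ang",np.degrees(np.angle(s)))
rot=s/abs(s); t=complex(*w.mean(0))-rot*complex(*m.mean(0)); print("nest",t)
print(np.abs((w@[1,1j])-(rot*(m@[1,1j])+t))*1000)
k=wp(f,327/3.2+130,208/3.2+10,.0825)[:2]; n=wp(f,331/3.2+130,240/3.2+10,.0705)[:2]
for q in (k,n):
    v=(complex(*q)-w[8]@[1,1j])/rot; print("arm",q,abs(v),np.angle(v)+np.pi/2)
for u,v in [(560,213)]: print(wp(f,u/3.2+130,v/3.2+10))
np.save("nest.npy",[t.real,t.imag,np.angle(rot)])
# handle from top/scene:
```

```text
scale 0.9937586271809301 ang -87.96702629239294
nest (0.5429580525710191-0.2755626732795032j)
[0.87817816 0.9358309  0.3044954  0.25984231 0.60834634 1.17343678
 0.29595091 1.31570006 0.50298818]
arm [ 0.51203613 -0.20251699] 0.030346606298910495 0.367614374012204
arm [ 0.50326963 -0.2066248 ] 0.04002327938145751 0.37610347959657164
[ 0.54606741 -0.27977845  0.06017787]
```

drive_tool([
  {"tx":0,"ty":1,"tz":0,"rx":0,"ry":0,"rz":0,"grip":-1},
  {"tx":0,"ty":1,"tz":0,"rx":0,"ry":0,"rz":0,"grip":-1},
  {"tx":0,"ty":1,"tz":0,"rx":0,"ry":0,"rz":0,"grip":-1},
  {"tx":0,"ty":1,"tz":0,"rx":0,"ry":0,"rz":0,"grip":-1},
  {"tx":0,"ty":1,"tz":0,"rx":0,"ry":0,"rz":0,"grip":-1},
  {"tx":0,"ty":1,"tz":0,"rx":0,"ry":0,"rz":0,"grip":-1},
  {"tx":0,"ty":1,"tz":0,"rx":0,"ry":0,"rz":0,"grip":-1},
  {"tx":0,"ty":1,"tz":0,"rx":0,"ry":0,"rz":0,"grip":-1},
  {"tx":0,"ty":1,"tz":0,"rx":0,"ry":0,"rz":0,"grip":-1},
  {"tx":0,"ty":1,"tz":0,"rx":0,"ry":0,"rz":0,"grip":-1},
])

```text
clock: 6.35
tcp_pos: [0.4279, -0.0675, 0.2914]
orientation: [3.076, 0.64, 0.0]
contact_force: [0.3, -0.4, -0.3]
grip_width: 0.0855
```

drive_tool([
  {"tx":0,"ty":1,"tz":0,"rx":0,"ry":0,"rz":0,"grip":-1},
  {"tx":0,"ty":1,"tz":0,"rx":0,"ry":0,"rz":0,"grip":-1},
  {"tx":0,"ty":1,"tz":0,"rx":0,"ry":0,"rz":0,"grip":-1},
  {"tx":0,"ty":1,"tz":-0.5,"rx":0,"ry":0,"rz":0,"grip":-1},
  {"tx":0,"ty":1,"tz":-0.5,"rx":0,"ry":0,"rz":0,"grip":-1},
  {"tx":0,"ty":1,"tz":-0.5,"rx":0,"ry":0,"rz":0,"grip":-1},
  {"tx":0,"ty":1,"tz":-1,"rx":0,"ry":0,"rz":0,"grip":-1},
  {"tx":0,"ty":1,"tz":-1,"rx":0,"ry":0,"rz":0,"grip":-1},
  {"tx":0,"ty":1,"tz":-1,"rx":0,"ry":0,"rz":0,"grip":-1},
  {"tx":0,"ty":1,"tz":0,"rx":0,"ry":0,"rz":0,"grip":-1},
])

```text
clock: 7.6
tcp_pos: [0.4264, 0.1318, 0.2]
orientation: [3.076, 0.64, -0.005]
contact_force: [-0.3, -0.6, 0.4]
grip_width: 0.0853
```

drive_tool([
  {"tx":0,"ty":1,"tz":0,"rx":0,"ry":0,"rz":0,"grip":-1},
  {"tx":0,"ty":1,"tz":0,"rx":0,"ry":0,"rz":0,"grip":-1},
  {"tx":0,"ty":0,"tz":0,"rx":0,"ry":0,"rz":0,"grip":-1},
])

```text
clock: 7.98
tcp_pos: [0.4274, 0.1727, 0.2015]
orientation: [-3.074, -0.644, -0.001]
contact_force: [0.3, 1.1, -0.5]
grip_width: 0.0854
```

Run:
```python
from h import *
f=wgrab("w3"); print(status.get_obs()["clock"], f["tool"].round(3).tolist())
for d in spotter.masks_of("wrist","cell_blue")[:2]:
    u,v=d["position"][0]*512,d["position"][1]*384
    m=d["mask"]; 
    vs,us=np.nonzero(m); w=np.array([wp(f,a,b,.009)[:2] for a,b in zip(us,vs)])
    print(round(d["confidence"],2),round(u*1.5),round(v*1.5),wp(f,u,v).round(4), m.sum(), cv2.minAreaRect((w*1000).astype(np.float32)))
    hsv=cv2.cvtColor(f["frame"],cv2.COLOR_BGR2HSV); 
    mk=cv2.dilate(m.astype(np.uint8),np.ones((9,9)))>0
    b=mk&(hsv[...,1]>120)&(abs(hsv[...,0].astype(int)-115)<15)
    vs,us=np.nonzero(b); print(len(us), wp(f,us.mean(),vs.mean(),.009)) if len(us) else 0
```

```text
8.025 [[0.916, 0.401, 0.0, 0.427], [0.401, -0.916, 0.001, 0.173], [0.0, -0.001, -1.0, 0.202], [0.0, 0.0, 0.0, 1.0]]
0.91 370 178 [0.4745 0.2047 0.0081] 2537 ((473.2499694824219, 201.6264190673828), (76.2182846069336, 40.51055145263672), 29.997190475463867)
533 [0.49965912 0.21622793 0.009     ]
```

View pics/w3.png

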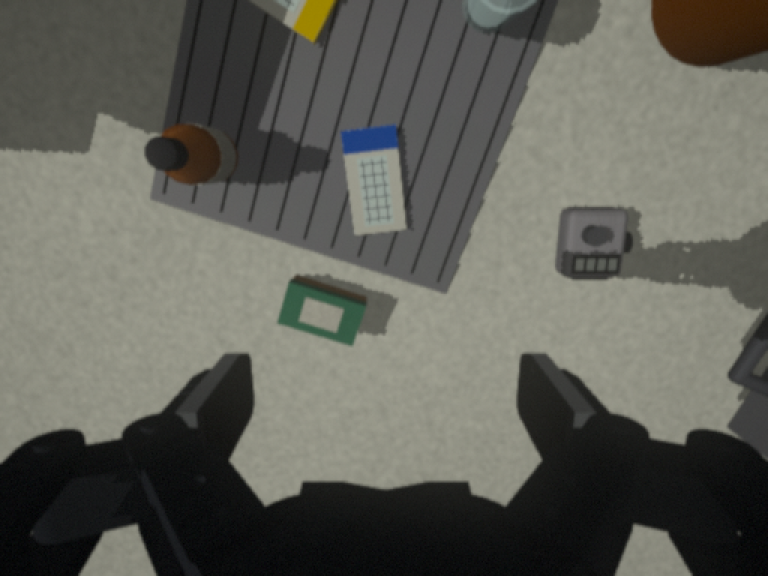

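drive_tool([
  {"tx":1,"ty":0.7,"tz":-1,"rx":0,"ry":0,"rz":0.8,"grip":-0.3},
  {"tx":1,"ty":0.7,"tz":-1,"rx":0,"ry":0,"rz":0,"grip":-0.3},
  {"tx":0.28,"ty":0,"tz":-1,"rx":0,"ry":0,"rz":0,"grip":-0.3},
  {"tx":0,"ty":0,"tz":-1,"rx":0,"ry":0,"rz":0,"grip":-0.3},
  {"tx":0,"ty":0,"tz":-1,"rx":0,"ry":0,"rz":0,"grip":-0.3},
  {"tx":0,"ty":0,"tz":-1,"rx":0,"ry":0,"rz":0,"grip":-0.3},
  {"tx":0,"ty":0,"tz":-1,"rx":0,"ry":0,"rz":0,"grip":-0.3},
  {"tx":0,"ty":0,"tz":0,"rx":0,"ry":0,"rz":0,"grip":-0.3},
])

```text
clock: 9.07
tcp_pos: [0.4723, 0.1968, 0.0599]
orientation: [3.035, 0.807, -0.006]
contact_force: [-0.0, 0.3, 0.8]
grip_width: 0.0551
```

Run:
```python
from h import *
f=wgrab("w4"); o=status.get_obs(); print(o["clock"],o["grip_width"], f["tool"].round(4).tolist())
# finger tips: tool-frame z of nearby points
z=f["range_z"]; v,u=np.mgrid[0:384,0:512]
P=np.stack([(u-f["cx"])/f["fx"]*z,(v-f["cy"])/f["fy"]*z,z,np.ones_like(z)],-1)@f["T_tool_cam"].T
for lab,s in (("L",P[...,1]<-.02),("R",P[...,1]>.02)):
    m=(z>0)&(z<.17)&s&(abs(P[...,0])<.02)&(abs(P[...,1])<.06)
    q=P[m]; print(lab,m.sum(), "zmax",np.percentile(q[:,2],[95,99,100]), "tip y",q[q[:,2]>np.percentile(q[:,2],97)][:,:2].mean(0))
```

```text
9.125 0.055437858951213684 [[0.868, 0.4966, -0.0034, 0.4723], [0.4966, -0.868, -0.0022, 0.1968], [-0.004, 0.0002, -1.0, 0.0599], [0.0, 0.0, 0.0, 1.0]]
L 15676 zmax [-0.02536443 -0.01069456 -0.00307452] tip y [ 0.00458117 -0.02992277]
R 15692 zmax [-0.02506336 -0.01069739 -0.00321838] tip y [0.0044573  0.03080956]
```

View pics/w4.png

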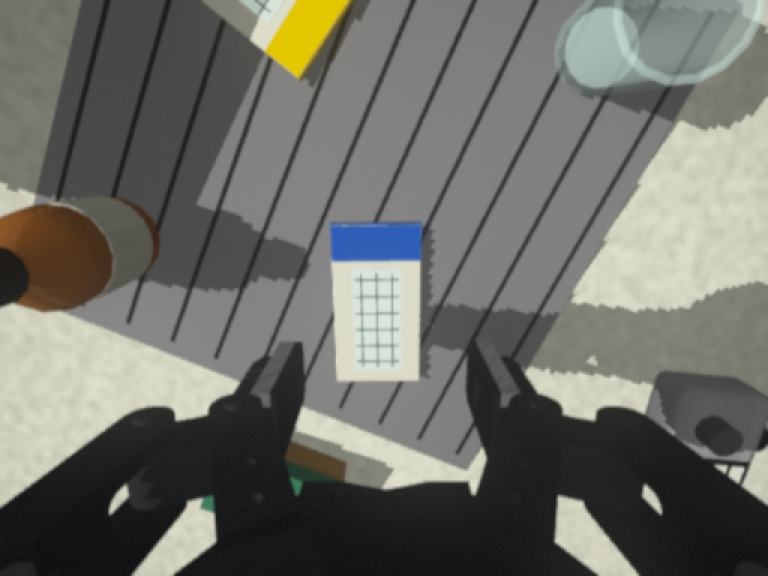

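Run:
```python
from h import *
f=dict(np.load("w4.npz"))
spotter_m=spotter.masks_of("wrist","cell_blue")[0]; m=spotter_m["mask"]
vs,us=np.nonzero(m); w=np.array([wp(f,a,b,.009)[:2] for a,b in zip(us,vs)])
print(spotter_m["confidence"],cv2.minAreaRect((w*1000).astype(np.float32)))
for uv in [(332,224),(421,224),(420,381),(338,381)]: print(wp(f,uv[0]/1.5,uv[1]/1.5,.009)*1000)
```

```text
0.8 ((473.7696533203125, 201.90023803710938), (76.5389404296875, 40.63861846923828), 30.948413848876953)
[497.06013026 236.70077846   9.        ]
[516.21245615 203.15216701   9.        ]
[451.30579342 164.7377277    9.        ]
[431.79103812 198.91610875   9.        ]
```

drive_tool([
  {"tx":0.08,"ty":0.22,"tz":-1,"rx":0,"ry":0,"rz":0,"grip":-0.3},
  {"tx":0,"ty":0,"tz":-1,"rx":0,"ry":0,"rz":0,"grip":-0.3},
  {"tx":0,"ty":0,"tz":-0.5,"rx":0,"ry":0,"rz":0,"grip":-0.3},
  {"tx":0,"ty":0,"tz":-0.35,"rx":0,"ry":0,"rz":0,"grip":-0.3},
  {"tx":0,"ty":0,"tz":0,"rx":0,"ry":0,"rz":0,"grip":-0.3},
])

```text
clock: 9.8
tcp_pos: [0.4754, 0.203, 0.004]
orientation: [3.036, 0.809, -0.001]
contact_force: [-0.5, 0.4, 0.9]
grip_width: 0.0553
```

drive_tool([
  {"tx":0,"ty":0,"tz":-0.1,"rx":0,"ry":0,"rz":0,"grip":0.3},
  {"tx":0,"ty":0,"tz":0,"rx":0,"ry":0,"rz":0,"grip":0.3},
  {"tx":0,"ty":0,"tz":0,"rx":0,"ry":0,"rz":0,"grip":0.3},
  {"tx":0,"ty":0,"tz":0,"rx":0,"ry":0,"rz":0,"grip":0.3},
], grip_force=30)

```text
clock: 10.3
tcp_pos: [0.476, 0.2033, 0.003]
orientation: [-3.036, -0.808, -0.002]
contact_force: [-1.4, -0.3, 6.5]
grip_width: 0.0388
```

drive_tool([
  {"tx":0,"ty":0,"tz":0.3,"rx":0,"ry":0,"rz":0,"grip":0.3},
  {"tx":0,"ty":0,"tz":0.7,"rx":0,"ry":0,"rz":0,"grip":0.3},
  {"tx":0,"ty":0,"tz":1,"rx":0,"ry":0,"rz":0,"grip":0.3},
  {"tx":0,"ty":0,"tz":1,"rx":0,"ry":0,"rz":0,"grip":0.3},
  {"tx":0,"ty":0,"tz":1,"rx":0,"ry":0,"rz":0,"grip":0.3},
  {"tx":0,"ty":-0.5,"tz":1,"rx":0,"ry":0,"rz":0,"grip":0.3},
  {"tx":0,"ty":-1,"tz":1,"rx":0,"ry":0,"rz":0,"grip":0.3},
  {"tx":0,"ty":-1,"tz":1,"rx":0,"ry":0,"rz":0,"grip":0.3},
])

```text
clock: 11.3
tcp_pos: [0.4754, 0.1525, 0.1438]
orientation: [-3.036, -0.809, -0.001]
contact_force: [1.0, -0.0, -0.5]
grip_width: 0.0387
```

Run:
```python
from h import *
f=wgrab("w5"); o=status.get_obs(); print(o["clock"],o["grip_width"], f["tool"][:3,3])
```

```text
11.35 0.03878027345204083 [0.47538516 0.15253913 0.14375132]
```

View pics/w5.png

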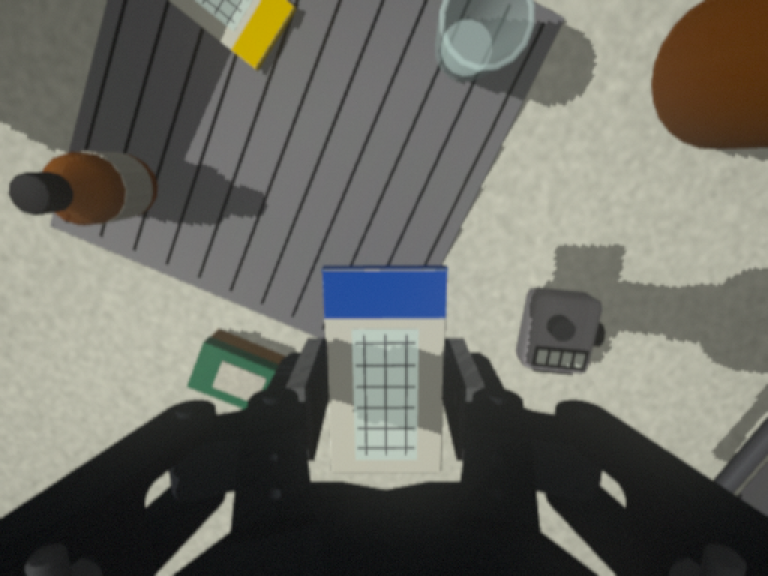

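The cell is held squarely between the pads, blue edge at (324..446, 267). Checking tilt and offset.

Run:
```python
from h import *
f=dict(np.load("w5.npz")); Ti=np.linalg.inv(f["tool"])
for u,v in [(332,275),(440,275),(385,290),(385,340),(385,400),(385,440),(345,460),(430,460)]:
    p=Ti@np.append(wp(f,u/1.5,v/1.5),1); print((p[:3]*1000).round(1))
```

```text
[ 33.  -16.2  -5.6]
[32.8 18.1 -5. ]
[27.8  0.6 -4.8]
[11.   0.6 -6. ]
[-10.8   0.6  -6.3]
[-26.8   0.5  -5.9]
[-35.4 -13.8  -5.3]
[-35.9  16.7  -4.7]
```

drive_tool([
  {"tx":0,"ty":-1,"tz":0,"rx":0,"ry":0,"rz":0,"grip":0.3},
  {"tx":0,"ty":-1,"tz":0,"rx":0,"ry":0,"rz":1,"grip":0.3},
  {"tx":0.25,"ty":-1,"tz":0,"rx":0,"ry":0,"rz":1,"grip":0.3},
  {"tx":0.25,"ty":-1,"tz":0,"rx":0,"ry":0,"rz":1,"grip":0.3},
  {"tx":0.25,"ty":-1,"tz":0,"rx":0,"ry":0,"rz":1,"grip":0.3},
  {"tx":0.25,"ty":-1,"tz":0,"rx":0,"ry":0,"rz":1,"grip":0.3},
  {"tx":0.25,"ty":-1,"tz":0,"rx":0,"ry":0,"rz":1,"grip":0.3},
  {"tx":0.25,"ty":-1,"tz":0,"rx":0,"ry":0,"rz":1,"grip":0.3},
  {"tx":0.25,"ty":-1,"tz":0,"rx":0,"ry":0,"rz":0.76,"grip":0.3},
  {"tx":0.25,"ty":-1,"tz":0,"rx":0,"ry":0,"rz":0,"grip":0.3},
])

```text
clock: 12.6
tcp_pos: [0.5156, -0.0475, 0.1427]
orientation: [2.183, 2.259, 0.0]
contact_force: [0.0, 0.1, -0.1]
grip_width: 0.0386
```

drive_tool([
  {"tx":0.25,"ty":-1,"tz":0,"rx":0,"ry":0,"rz":0,"grip":0.3},
  {"tx":0,"ty":-1,"tz":0,"rx":0,"ry":0,"rz":0,"grip":0.3},
  {"tx":0,"ty":-1,"tz":0,"rx":0,"ry":0,"rz":0,"grip":0.3},
  {"tx":0,"ty":-1,"tz":0,"rx":0,"ry":0,"rz":0,"grip":0.3},
  {"tx":0,"ty":-1,"tz":0,"rx":0,"ry":0,"rz":0,"grip":0.3},
  {"tx":0,"ty":-1,"tz":0,"rx":0,"ry":0,"rz":0,"grip":0.3},
  {"tx":0,"ty":-1,"tz":0,"rx":0,"ry":0,"rz":0,"grip":0.3},
  {"tx":0,"ty":-1,"tz":0,"rx":0,"ry":0,"rz":0,"grip":0.3},
  {"tx":0,"ty":-1,"tz":0,"rx":0,"ry":0,"rz":0,"grip":0.3},
  {"tx":0,"ty":-1,"tz":0,"rx":0,"ry":0,"rz":0,"grip":0.3},
])

```text
clock: 13.85
tcp_pos: [0.5205, -0.2483, 0.1423]
orientation: [-2.184, -2.258, -0.0]
contact_force: [-0.0, -0.3, -0.3]
grip_width: 0.0384
```

drive_tool([
  {"tx":0,"ty":-0.6,"tz":0,"rx":0,"ry":0,"rz":0,"grip":0.3},
  {"tx":0,"ty":0,"tz":0,"rx":0,"ry":0,"rz":0,"grip":0.3},
])

```text
clock: 14.1
tcp_pos: [0.5203, -0.26, 0.1421]
orientation: [-2.186, -2.256, 0.0]
contact_force: [-0.0, -0.0, -1.1]
grip_width: 0.039
```

Run:
```python
from h import *
f=wgrab("w6"); o=status.get_obs(); print(o["clock"],o["grip_width"], f["tool"].round(4).tolist())
```

```text
14.15 0.03881338658351245 [[-0.0315, 0.9995, -0.0001, 0.5203], [0.9995, 0.0315, 0.0001, -0.26], [0.0001, -0.0001, -1.0, 0.1421], [0.0, 0.0, 0.0, 1.0]]
```

View pics/w6.png

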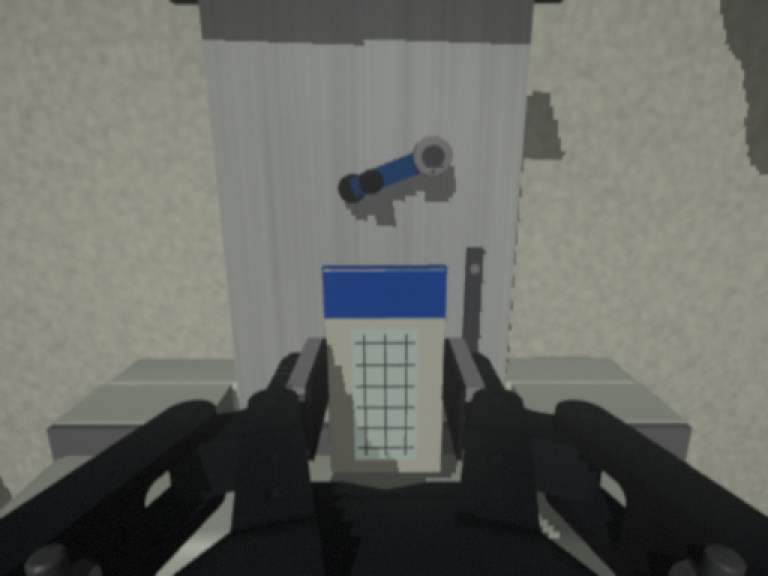

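Run:
```python
from h import *
f=dict(np.load("w6.npz")); n=np.load("nest.npy"); c=np.exp(-1j*n[2])
for u,v,z in [(432,155,.0765),(372,181,.0825),(352,188,.0705),(468,248,.064),(483,248,.064),(464,350,.064),(322,267,.1476),(447,267,.1476),(386,267,.1476),(332,470,.1476),(440,470,.1476)]:
    p=wp(f,u/1.5,v/1.5,z); q=(complex(p[0],p[1])-complex(n[0],n[1]))*c; print((u,v),p.round(4),round(q.real*1000,1),round(q.imag*1000,1))
```

```text
(432, 155) [ 0.5399 -0.1896  0.0765] -86.0 -0.0
(372, 181) [ 0.5134 -0.2015  0.0825] -75.0 -26.9
(352, 188) [ 0.5037 -0.2056  0.0705] -71.4 -36.7
(468, 248) [ 0.5619 -0.2337  0.064 ] -41.1 20.4
(483, 248) [ 0.5695 -0.2335  0.064 ] -41.1 28.0
(464, 350) [ 0.5642 -0.2892  0.064 ] 14.4 20.8
(322, 267) [ 0.4999 -0.2257  0.1476] -51.4 -41.2
(447, 267) [ 0.5394 -0.2245  0.1476] -51.2 -1.8
(386, 267) [ 0.5201 -0.2251  0.1476] -51.3 -21.0
(332, 470) [ 0.503  -0.3008  0.1476] 23.8 -40.8
(440, 470) [ 0.5419 -0.2996  0.1476] 24.0 -1.9
```

drive_tool([
  {"tx":0,"ty":-0.48,"tz":-1,"rx":0,"ry":0,"rz":0,"grip":0.3},
  {"tx":0,"ty":0,"tz":-1,"rx":0,"ry":0,"rz":0,"grip":0.3},
  {"tx":0,"ty":0,"tz":-1,"rx":0,"ry":0,"rz":0,"grip":0.3},
  {"tx":0,"ty":0,"tz":-0.5,"rx":0,"ry":0,"rz":0,"grip":0.3},
  {"tx":0,"ty":0,"tz":-0.25,"rx":0,"ry":0,"rz":0,"grip":0.3},
  {"tx":0,"ty":0,"tz":-0.1,"rx":0,"ry":0,"rz":0,"grip":0.3},
  {"tx":0,"ty":0,"tz":0,"rx":0,"ry":0,"rz":0,"grip":0.3},
])

```text
clock: 15.02
tcp_pos: [0.5209, -0.2687, 0.0657]
orientation: [2.184, 2.257, 0.0]
contact_force: [0.5, 0.2, -0.5]
grip_width: 0.0386
```

drive_tool([
  {"tx":0,"ty":0,"tz":-0.1,"rx":0,"ry":0,"rz":0,"grip":0.3},
  {"tx":0,"ty":0,"tz":-0.05,"rx":0,"ry":0,"rz":0,"grip":0.3},
  {"tx":0,"ty":0,"tz":0,"rx":0,"ry":0,"rz":0,"grip":0.3},
])

```text
clock: 15.4
tcp_pos: [0.5205, -0.2686, 0.0623]
orientation: [2.184, 2.258, -0.0]
contact_force: [-0.3, -0.1, -1.1]
grip_width: 0.039
```

drive_tool([
  {"tx":0,"ty":0,"tz":-0.05,"rx":0,"ry":0,"rz":0,"grip":0.3},
  {"tx":0,"ty":0,"tz":0,"rx":0,"ry":0,"rz":0,"grip":0.3},
])

```text
clock: 15.65
tcp_pos: [0.5205, -0.2686, 0.0612]
orientation: [-2.184, -2.258, 0.0]
contact_force: [0.4, -0.6, 0.2]
grip_width: 0.0385
```

drive_tool([
  {"tx":0,"ty":0,"tz":-0.03,"rx":0,"ry":0,"rz":0,"grip":0.3},
  {"tx":0,"ty":0,"tz":0,"rx":0,"ry":0,"rz":0,"grip":0.3},
])

```text
clock: 15.9
tcp_pos: [0.5205, -0.2686, 0.0606]
orientation: [-2.184, -2.258, -0.0]
contact_force: [0.0, -0.9, -0.2]
grip_width: 0.0389
```

drive_tool([
  {"tx":0,"ty":0,"tz":-0.03,"rx":0,"ry":0,"rz":0,"grip":0.3},
  {"tx":0,"ty":0,"tz":0,"rx":0,"ry":0,"rz":0,"grip":0.3},
])

```text
clock: 16.15
tcp_pos: [0.5206, -0.2686, 0.0601]
orientation: [-2.184, -2.258, -0.0]
contact_force: [-1.0, -0.6, -1.1]
grip_width: 0.039
```

drive_tool([
  {"tx":0,"ty":0,"tz":-0.03,"rx":0,"ry":0,"rz":0,"grip":0.3},
  {"tx":0,"ty":0,"tz":0,"rx":0,"ry":0,"rz":0,"grip":0.3},
])

```text
clock: 16.4
tcp_pos: [0.5206, -0.2686, 0.06]
orientation: [2.184, 2.258, -0.0]
contact_force: [-1.8, -0.3, 4.7]
grip_width: 0.0385
```

drive_tool([
  {"tx":0,"ty":0,"tz":0,"rx":0,"ry":0,"rz":0,"grip":0.0},
  {"tx":0,"ty":0,"tz":0,"rx":0,"ry":0,"rz":0,"grip":-0.08},
  {"tx":0,"ty":0,"tz":0,"rx":0,"ry":0,"rz":0,"grip":-0.1},
  {"tx":0,"ty":0,"tz":0,"rx":0,"ry":0,"rz":0,"grip":-0.1},
])

```text
clock: 16.9
tcp_pos: [0.5205, -0.2686, 0.0594]
orientation: [-2.184, -2.258, -0.0]
contact_force: [0.6, -0.1, 0.3]
grip_width: 0.0472
```

Run:
```python
from h import *
f=wgrab("w7"); o=status.get_obs(); print(o["clock"],o["grip_width"], f["tool"].round(4).tolist())
```

```text
16.95 0.04698042887173999 [[-0.0332, 0.9994, -0.0, 0.5205], [0.9994, 0.0332, 0.0001, -0.2686], [0.0001, -0.0, -1.0, 0.0594], [0.0, 0.0, 0.0, 1.0]]
```

View pics/w7.png

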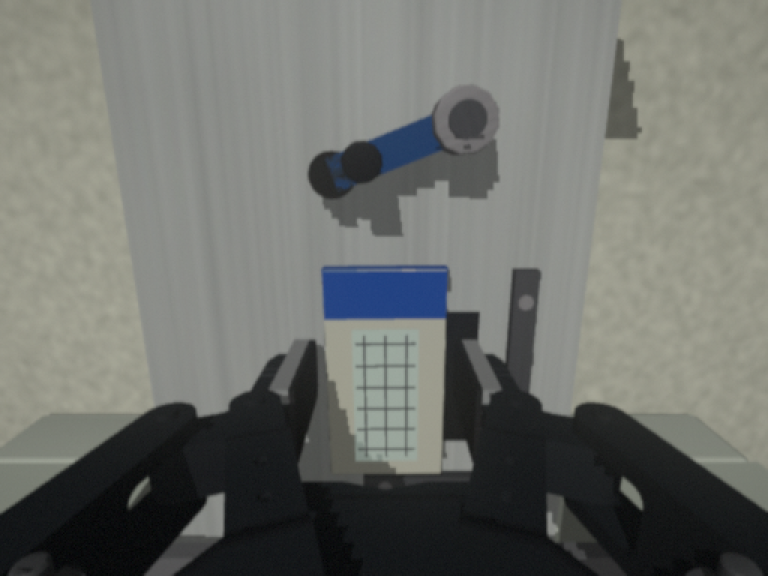

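drive_tool([
  {"tx":0,"ty":0,"tz":0.5,"rx":0,"ry":0,"rz":0,"grip":-0.1},
  {"tx":0,"ty":0,"tz":1,"rx":0,"ry":0,"rz":0,"grip":-0.1},
  {"tx":-1,"ty":0,"tz":0,"rx":0,"ry":0,"rz":0,"grip":1},
  {"tx":-1,"ty":0,"tz":0,"rx":0,"ry":0,"rz":0,"grip":1},
  {"tx":-0.1,"ty":-0.1,"tz":0,"rx":0,"ry":0,"rz":0,"grip":1},
  {"tx":0,"ty":0,"tz":0,"rx":0,"ry":0,"rz":0,"grip":1},
])

```text
clock: 17.7
tcp_pos: [0.4795, -0.2711, 0.0905]
orientation: [2.184, 2.256, 0.001]
contact_force: [0.5, 1.1, -0.2]
grip_width: -0.0002
```

Run:
```python
from h import *
f=wgrab("w8"); o=status.get_obs(); print(o["clock"],o["grip_width"], f["tool"].round(4).tolist())
n=np.load("nest.npy"); c=np.exp(-1j*n[2])
d=spotter.masks_of("wrist","cell_blue")
if d:
    m=d[0]["mask"]; vs,us=np.nonzero(m); w=np.array([wp(f,a,b,.066)[:2] for a,b in zip(us,vs)])
    q=((w@[1,1j])-complex(n[0],n[1]))*c*1000
    print(d[0]["confidence"],cv2.minAreaRect(np.c_[q.real,q.imag].astype(np.float32)))
# finger extents in tool frame
z=f["range_z"]; v,u=np.mgrid[0:384,0:512]
P=np.stack([(u-f["cx"])/f["fx"]*z,(v-f["cy"])/f["fy"]*z,z,np.ones_like(z)],-1)@f["T_tool_cam"].T
for a,b in [(-.004,.002),(-.01,-.004),(-.02,-.01),(-.03,-.02)]:
    m=(z>0)&(P[...,2]>a)&(P[...,2]<b)&(abs(P[...,0])<.02)&(abs(P[...,1])<.03)
    q=P[m]; print(a,m.sum(), q[:,:2].min(0) if len(q) else 0,q[:,:2].max(0) if len(q) else 0)
```

```text
17.75 9.055759414777455e-06 [[-0.0327, 0.9995, 0.0018, 0.4795], [0.9995, 0.0327, -0.0008, -0.2711], [-0.0009, 0.0017, -1.0, 0.0905], [0.0, 0.0, 0.0, 1.0]]
0.66 ((-7.897006988525391, -22.466463088989258), (70.5380859375, 40.60365295410156), 0.12160780280828476)
-0.004 9 [ 0.01001034 -0.0042907 ] [0.01045611 0.00676073]
-0.01 220 [ 0.00591654 -0.01247453] [0.0109856 0.0133413]
-0.02 512 [ 0.00570002 -0.01314776] [0.01158382 0.01403042]
-0.03 606 [ 0.00528427 -0.01311182] [0.01125894 0.01407711]
```

View pics/w8.png

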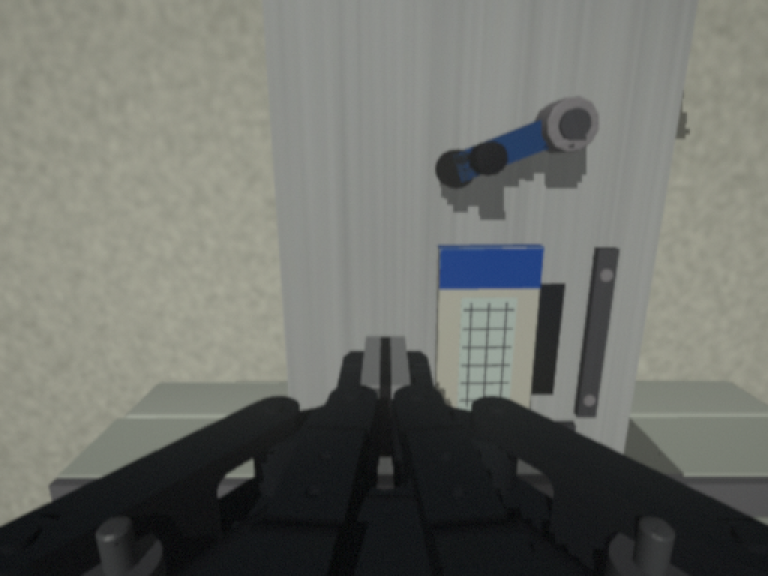

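drive_tool([
  {"tx":0,"ty":0,"tz":-1,"rx":0,"ry":0,"rz":0,"grip":1},
  {"tx":0,"ty":0,"tz":-0.4,"rx":0,"ry":0,"rz":0,"grip":1},
  {"tx":0,"ty":0,"tz":-0.06,"rx":0,"ry":0,"rz":0,"grip":1},
  {"tx":0,"ty":0,"tz":0,"rx":0,"ry":0,"rz":0,"grip":1},
], grip_force=30)

```text
clock: 18.3
tcp_pos: [0.4779, -0.2701, 0.0601]
orientation: [-2.183, -2.257, 0.002]
contact_force: [-3.4, 1.6, 9.7]
grip_width: 0.0001
```

drive_tool([
  {"tx":0.25,"ty":0.01,"tz":0,"rx":0,"ry":0,"rz":0,"grip":1},
  {"tx":0.25,"ty":0.01,"tz":0,"rx":0,"ry":0,"rz":0,"grip":1},
  {"tx":0.25,"ty":0.01,"tz":0,"rx":0,"ry":0,"rz":0,"grip":1},
  {"tx":0.25,"ty":0.01,"tz":0,"rx":0,"ry":0,"rz":0,"grip":1},
  {"tx":0,"ty":0,"tz":0,"rx":0,"ry":0,"rz":0,"grip":1},
])

```text
clock: 18.92
tcp_pos: [0.4964, -0.2704, 0.0601]
orientation: [-2.183, -2.255, 0.007]
contact_force: [-8.9, -0.9, 13.7]
grip_width: 0.0001
```

drive_tool([
  {"tx":0,"ty":0,"tz":0.08,"rx":0,"ry":0,"rz":0,"grip":1},
  {"tx":0,"ty":0,"tz":0,"rx":0,"ry":0,"rz":0,"grip":1},
])

```text
clock: 19.18
tcp_pos: [0.4986, -0.2695, 0.0614]
orientation: [-2.184, -2.258, -0.0]
contact_force: [0.4, -0.2, -0.2]
grip_width: 0.0
```

Run:
```python
from h import *
f=wgrab("w9"); o=status.get_obs(); print(o["clock"],o["contact_force"], f["tool"].round(4).tolist())
```

```text
19.225 [-0.39541084  0.44731958 -0.22676771] [[-0.0335, 0.9994, -0.0002, 0.4986], [0.9994, 0.0335, 0.0005, -0.2695], [0.0006, -0.0002, -1.0, 0.0614], [0.0, 0.0, 0.0, 1.0]]
```

View pics/w9.png

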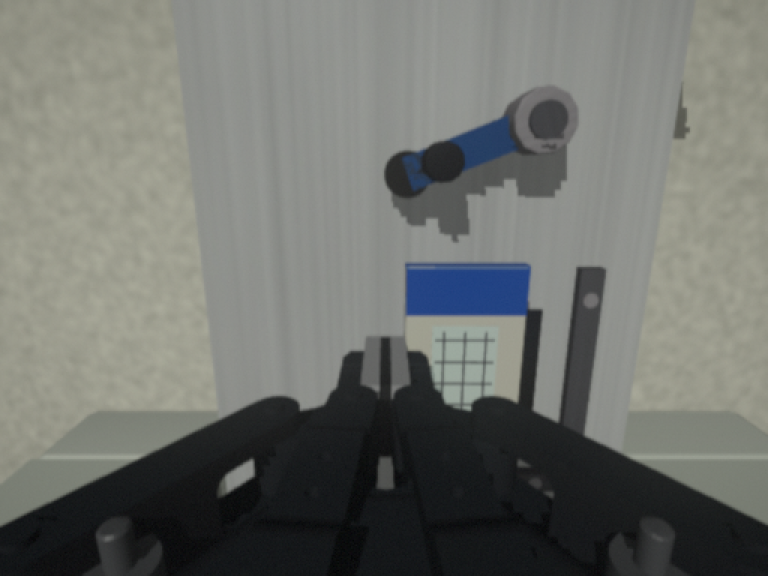

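drive_tool([
  {"tx":0.15,"ty":0.005,"tz":0,"rx":0,"ry":0,"rz":0,"grip":1},
  {"tx":0.15,"ty":0.005,"tz":0,"rx":0,"ry":0,"rz":0,"grip":1},
  {"tx":0.15,"ty":0.005,"tz":0,"rx":0,"ry":0,"rz":0,"grip":1},
  {"tx":0.15,"ty":0.005,"tz":0,"rx":0,"ry":0,"rz":0,"grip":1},
  {"tx":0,"ty":0,"tz":0,"rx":0,"ry":0,"rz":0,"grip":1},
])

```text
clock: 19.85
tcp_pos: [0.5109, -0.2693, 0.062]
orientation: [2.184, 2.258, 0.001]
contact_force: [-0.0, 0.5, 0.6]
grip_width: 0.0001
```

drive_tool([
  {"tx":0.05,"ty":0,"tz":0,"rx":0,"ry":0,"rz":0,"grip":1},
  {"tx":0.05,"ty":0,"tz":0,"rx":0,"ry":0,"rz":0,"grip":1},
  {"tx":0,"ty":0,"tz":0,"rx":0,"ry":0,"rz":0,"grip":1},
])

```text
clock: 20.23
tcp_pos: [0.5126, -0.2694, 0.0619]
orientation: [2.184, 2.258, 0.0]
contact_force: [-0.7, 0.8, -0.3]
grip_width: -0.0001
```

Run:
```python
from h import *
f=wgrab("w10"); o=status.get_obs(); print(o["clock"],o["contact_force"])
cv2.imwrite("pics/w10c.png",cv2.resize(f["frame"][150:320,240:440],None,fx=4,fy=3.5,interpolation=3)[:600,:800])
```

```text
20.275 [-0.41723364 -0.38249522  0.03241533]
```

View pics/w10c.png

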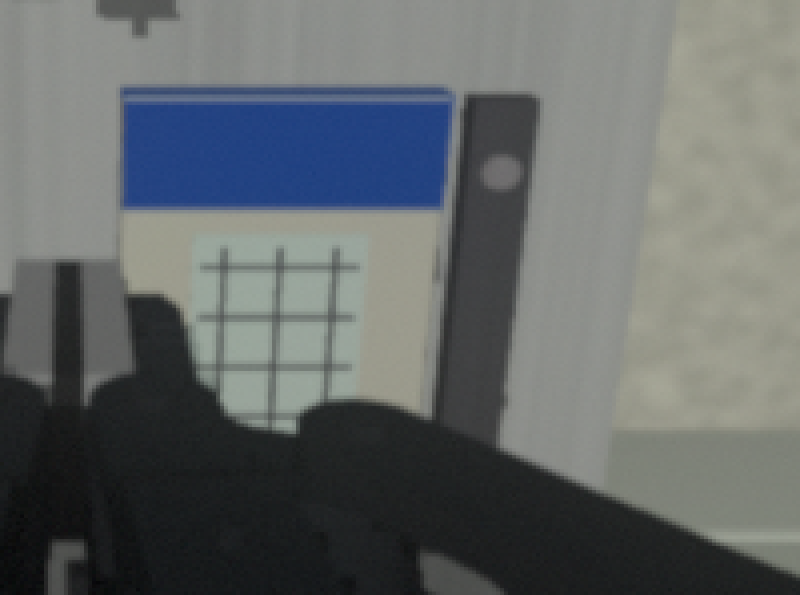

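drive_tool([
  {"tx":0.05,"ty":0,"tz":0,"rx":0,"ry":0,"rz":0,"grip":1},
  {"tx":0.03,"ty":0,"tz":0,"rx":0,"ry":0,"rz":0,"grip":1},
  {"tx":0,"ty":0,"tz":0,"rx":0,"ry":0,"rz":0,"grip":1},
])

```text
clock: 20.65
tcp_pos: [0.5142, -0.2694, 0.0619]
orientation: [2.184, 2.258, 0.0]
contact_force: [0.6, 0.5, 0.4]
grip_width: 0.0003
```

drive_tool([
  {"tx":0.03,"ty":0,"tz":0,"rx":0,"ry":0,"rz":0,"grip":1},
  {"tx":0,"ty":0,"tz":0,"rx":0,"ry":0,"rz":0,"grip":1},
])

```text
clock: 20.9
tcp_pos: [0.5148, -0.2694, 0.0619]
orientation: [2.184, 2.258, 0.0]
contact_force: [0.3, 0.0, 0.2]
grip_width: 0.0001
```

drive_tool([
  {"tx":0.03,"ty":0,"tz":0,"rx":0,"ry":0,"rz":0,"grip":1},
  {"tx":0,"ty":0,"tz":0,"rx":0,"ry":0,"rz":0,"grip":1},
])

```text
clock: 21.15
tcp_pos: [0.5154, -0.2694, 0.0619]
orientation: [2.184, 2.258, 0.0]
contact_force: [-0.1, 0.3, 0.4]
grip_width: -0.0002
```

drive_tool([
  {"tx":0.03,"ty":0,"tz":0,"rx":0,"ry":0,"rz":0,"grip":1},
  {"tx":0,"ty":0,"tz":0,"rx":0,"ry":0,"rz":0,"grip":1},
])

```text
clock: 21.4
tcp_pos: [0.5158, -0.2694, 0.0619]
orientation: [-2.184, -2.258, 0.0]
contact_force: [-0.8, -0.2, 0.8]
grip_width: -0.0001
```

drive_tool([
  {"tx":0.03,"ty":0,"tz":0,"rx":0,"ry":0,"rz":0,"grip":1},
  {"tx":0,"ty":0,"tz":0,"rx":0,"ry":0,"rz":0,"grip":1},
])

```text
clock: 21.65
tcp_pos: [0.5159, -0.2694, 0.0618]
orientation: [-2.184, -2.257, 0.001]
contact_force: [-2.5, -0.2, 2.4]
grip_width: 0.0002
```

drive_tool([
  {"tx":0.03,"ty":0,"tz":0,"rx":0,"ry":0,"rz":0,"grip":1},
  {"tx":0,"ty":0,"tz":0,"rx":0,"ry":0,"rz":0,"grip":1},
])

```text
clock: 21.9
tcp_pos: [0.516, -0.2694, 0.0617]
orientation: [-2.183, -2.256, 0.002]
contact_force: [-5.0, 1.1, 4.0]
grip_width: 0.0001
```

Run:
```python
from h import *
f=wgrab("w11"); o=status.get_obs(); print(o["clock"],o["contact_force"])
cv2.imwrite("pics/w11c.png",cv2.resize(f["frame"][150:320,240:440],None,fx=4,fy=3.5,interpolation=3)[:600,:800])
```

```text
21.95 [-5.84900935  0.40672001  3.08747983]
```

View pics/w11c.png

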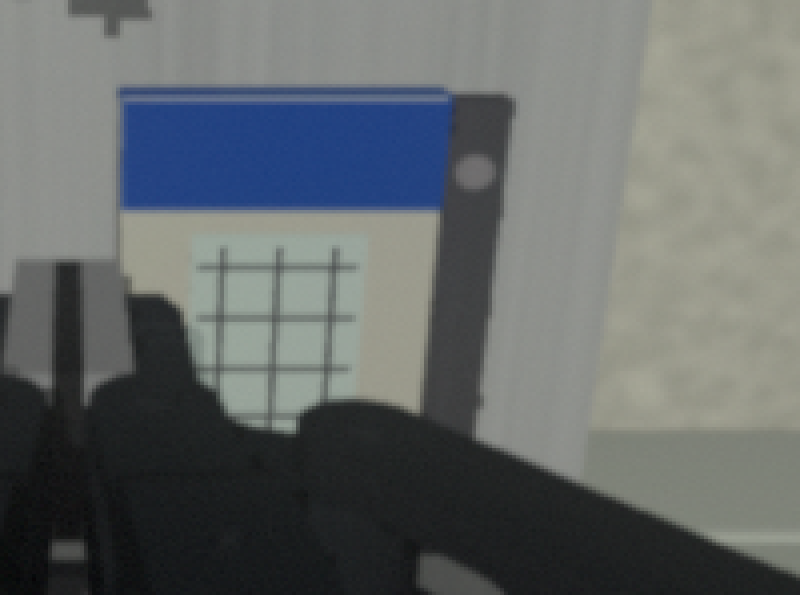

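drive_tool([
  {"tx":-0.3,"ty":0,"tz":0,"rx":0,"ry":0,"rz":0,"grip":1},
  {"tx":0,"ty":0,"tz":1,"rx":0,"ry":0,"rz":0,"grip":1},
  {"tx":0,"ty":0.5,"tz":0.8,"rx":0,"ry":0,"rz":0,"grip":1},
  {"tx":1,"ty":1,"tz":0,"rx":0,"ry":0,"rz":0,"grip":1},
  {"tx":0.55,"ty":1,"tz":0,"rx":0,"ry":0,"rz":0,"grip":1},
  {"tx":0,"ty":0.17,"tz":0,"rx":0,"ry":0,"rz":0,"grip":1},
  {"tx":0,"ty":0,"tz":0,"rx":0,"ry":0,"rz":0,"grip":1},
])

```text
clock: 22.82
tcp_pos: [0.542, -0.2162, 0.0985]
orientation: [2.183, 2.258, -0.0]
contact_force: [-0.6, -1.1, -0.4]
grip_width: -0.0001
```

Run:
```python
from h import *
f=wgrab("w12"); o=status.get_obs(); print(o["clock"],o["contact_force"],f["tool"].round(4).tolist())
```

```text
22.875 [ 0.29394114 -0.54027954 -0.56096188] [[-0.0336, 0.9994, 0.0003, 0.542], [0.9994, 0.0336, -0.0007, -0.2162], [-0.0007, 0.0003, -1.0, 0.0985], [0.0, 0.0, 0.0, 1.0]]
```

View pics/w12.png

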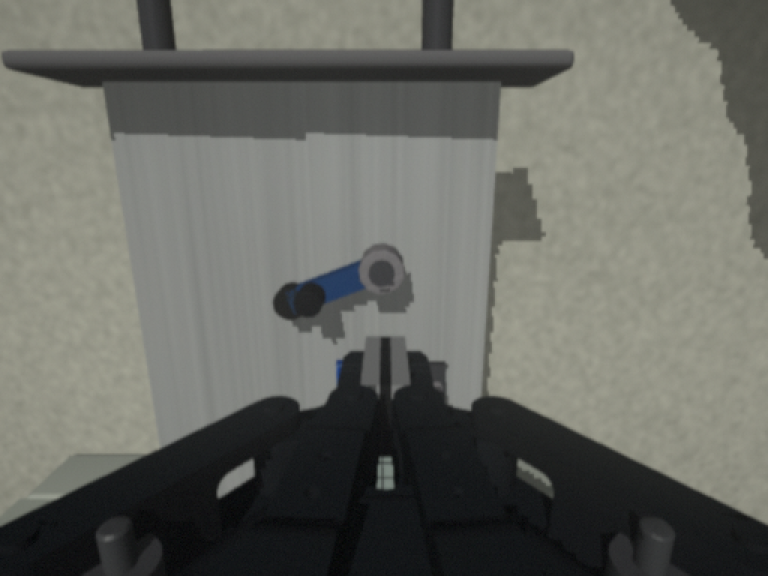

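Run:
```python
from h import *
f=dict(np.load("w12.npz"));n=np.load("nest.npy"); c=np.exp(-1j*n[2])
for u,v,z in [(340,361,.066),(381,272,.0765),(380,293,.0765),(312,297,.0825),(440,362,.064)]:
    p=wp(f,u/1.5,v/1.5,z); q=(complex(p[0],p[1])-complex(n[0],n[1]))*c; print((u,v),p.round(4),round(q.real*1000,1),round(q.imag*1000,1))
p=f["tool"][:3,3];q=(complex(p[0],p[1])-complex(n[0],n[1]))*c;print("tcp",q*1000)
```

```text
(340, 361) [ 0.5238 -0.2321  0.066 ] -44.1 -17.6
(381, 272) [ 0.5402 -0.1897  0.0765] -85.9 0.3
(380, 293) [ 0.54   -0.1981  0.0765] -77.6 -0.2
(312, 297) [ 0.5148 -0.1986  0.0825] -77.9 -25.4
(440, 362) [ 0.5669 -0.2322  0.064 ] -42.5 25.5
tcp (-59.38718833978094+1.1456891348826364j)
```

drive_tool([
  {"tx":0,"ty":0.05,"tz":-1,"rx":0,"ry":0,"rz":0,"grip":1},
  {"tx":0,"ty":0,"tz":-0.5,"rx":0,"ry":0,"rz":0,"grip":1},
  {"tx":0,"ty":0,"tz":-0.25,"rx":0,"ry":0,"rz":0,"grip":1},
  {"tx":0,"ty":0,"tz":0,"rx":0,"ry":0,"rz":0,"grip":1},
])

```text
clock: 23.38
tcp_pos: [0.5418, -0.2149, 0.0622]
orientation: [-2.183, -2.257, 0.0]
contact_force: [0.1, 0.0, 0.6]
grip_width: 0.0002
```

drive_tool([
  {"tx":0,"ty":-0.15,"tz":0,"rx":0,"ry":0,"rz":0,"grip":1},
  {"tx":0.01,"ty":-0.1,"tz":0,"rx":0,"ry":0,"rz":0,"grip":1},
  {"tx":0,"ty":-0.1,"tz":0,"rx":0,"ry":0,"rz":0,"grip":1},
  {"tx":0,"ty":0,"tz":0,"rx":0,"ry":0,"rz":0,"grip":1},
])

```text
clock: 23.88
tcp_pos: [0.5424, -0.2223, 0.063]
orientation: [2.185, 2.257, 0.0]
contact_force: [0.1, 0.3, -0.1]
grip_width: -0.0001
```

drive_tool([
  {"tx":0,"ty":-0.05,"tz":0,"rx":0,"ry":0,"rz":0,"grip":1},
  {"tx":0,"ty":0,"tz":0,"rx":0,"ry":0,"rz":0,"grip":1},
])

```text
clock: 24.12
tcp_pos: [0.5423, -0.223, 0.0629]
orientation: [2.184, 2.258, 0.0]
contact_force: [0.3, 0.1, -0.3]
grip_width: 0.0003
```

drive_tool([
  {"tx":0,"ty":-0.05,"tz":0,"rx":0,"ry":0,"rz":0,"grip":1},
  {"tx":0,"ty":0,"tz":0,"rx":0,"ry":0,"rz":0,"grip":1},
])

```text
clock: 24.38
tcp_pos: [0.5423, -0.224, 0.0629]
orientation: [2.184, 2.258, 0.0]
contact_force: [-0.1, 0.0, -0.8]
grip_width: 0.0004
```

drive_tool([
  {"tx":0,"ty":-0.04,"tz":0,"rx":0,"ry":0,"rz":0,"grip":1},
  {"tx":0,"ty":0,"tz":0,"rx":0,"ry":0,"rz":0,"grip":1},
])

```text
clock: 24.62
tcp_pos: [0.5423, -0.2249, 0.0629]
orientation: [2.184, 2.258, -0.0]
contact_force: [0.4, -0.1, -0.3]
grip_width: 0.0004
```

drive_tool([
  {"tx":0,"ty":-0.03,"tz":0,"rx":0,"ry":0,"rz":0,"grip":1},
  {"tx":0,"ty":0,"tz":0,"rx":0,"ry":0,"rz":0,"grip":1},
])

```text
clock: 24.88
tcp_pos: [0.5423, -0.2253, 0.0629]
orientation: [-2.184, -2.258, -0.0]
contact_force: [0.2, 0.1, -0.6]
grip_width: 0.0003
```

drive_tool([
  {"tx":0,"ty":-0.03,"tz":0,"rx":0,"ry":0,"rz":0,"grip":1},
  {"tx":0,"ty":0,"tz":0,"rx":0,"ry":0,"rz":0,"grip":1},
])

```text
clock: 25.12
tcp_pos: [0.5424, -0.2254, 0.0629]
orientation: [-2.183, -2.258, -0.001]
contact_force: [-0.9, 1.8, 0.3]
grip_width: -0.0002
```

drive_tool([
  {"tx":0,"ty":-0.03,"tz":0,"rx":0,"ry":0,"rz":0,"grip":1},
  {"tx":0,"ty":0,"tz":0,"rx":0,"ry":0,"rz":0,"grip":1},
])

```text
clock: 25.38
tcp_pos: [0.5424, -0.2256, 0.0629]
orientation: [-2.183, -2.258, -0.001]
contact_force: [0.0, 5.9, 0.6]
grip_width: -0.0001
```

drive_tool([
  {"tx":0,"ty":0.3,"tz":0,"rx":0,"ry":0,"rz":0,"grip":1},
  {"tx":0,"ty":0,"tz":1,"rx":0,"ry":0,"rz":0,"grip":1},
  {"tx":-1,"ty":0,"tz":0.8,"rx":0,"ry":0,"rz":0,"grip":1},
  {"tx":-1,"ty":0,"tz":1,"rx":0,"ry":0,"rz":0,"grip":1},
  {"tx":-1,"ty":0,"tz":0,"rx":0,"ry":0,"rz":0,"grip":1},
  {"tx":0,"ty":0,"tz":0,"rx":0,"ry":0,"rz":0,"grip":1},
])

```text
clock: 26.12
tcp_pos: [0.4816, -0.2219, 0.1202]
orientation: [2.185, 2.255, -0.002]
contact_force: [0.4, 0.1, -0.2]
grip_width: -0.0
```

Run:
```python
from h import *
f=wgrab("w13"); o=status.get_obs(); print(o["clock"],o["contact_force"],f["tool"].round(4).tolist())
```

```text
26.175 [-0.33155677 -0.21266076 -1.19885469] [[-0.0315, 0.9995, 0.0003, 0.4816], [0.9995, 0.0315, -0.0022, -0.2219], [-0.0022, 0.0003, -1.0, 0.1202], [0.0, 0.0, 0.0, 1.0]]
```

View pics/w13.png

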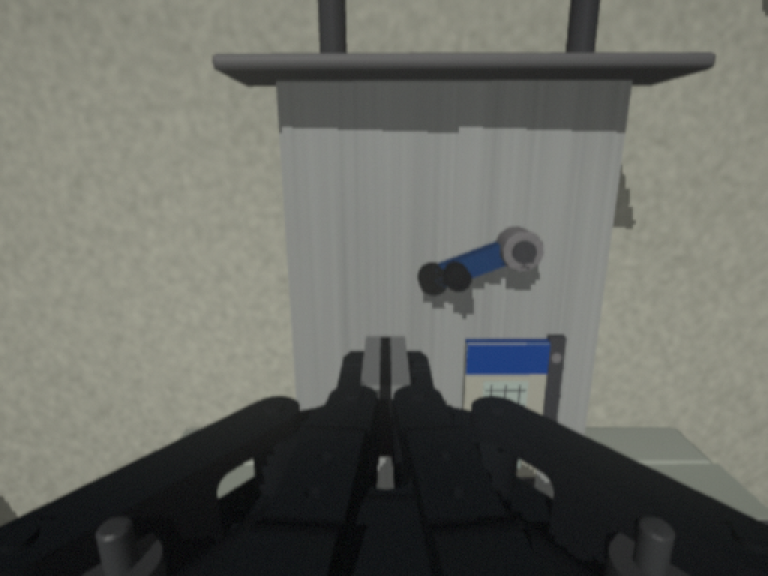

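Run:
```python
from h import *
f=dict(np.load("w13.npz"));n=np.load("nest.npy"); c=np.exp(-1j*n[2])
for u,v,z in [(466,340,.066),(549,340,.066),(550,335,.064),(565,335,.064),(523,251,.0765),(458,277,.0825)]:
    p=wp(f,u/1.5,v/1.5,z); q=(complex(p[0],p[1])-complex(n[0],n[1]))*c; print((u,v),round(q.real*1000,1),round(q.imag*1000,1))
a=eyes.grab_frame("top")["frame"][155:235,245:345]; b=eyes.grab_frame("scene")["frame"][150:230,160:260]
cv2.imwrite("pics/ts13.png",np.hstack([cv2.resize(x,(400,320),interpolation=3) for x in (a,b)]))
```

```text
(466, 340) -40.8 -20.4
(549, 340) -40.5 19.0
(550, 335) -42.3 20.0
(565, 335) -42.2 27.2
(523, 251) -85.8 -0.1
(458, 277) -76.1 -28.3
```

View pics/ts13.png

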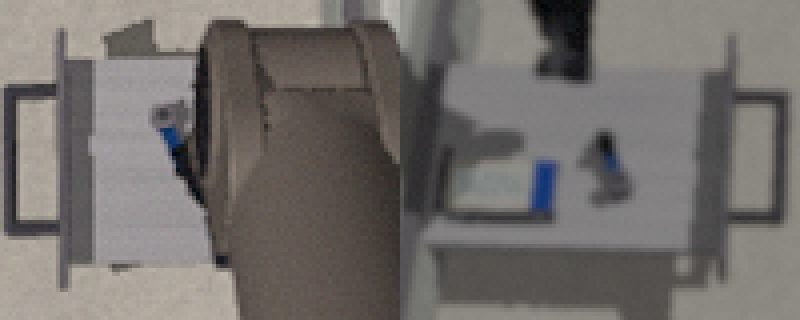

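drive_tool([
  {"tx":0.5,"ty":1,"tz":0,"rx":0,"ry":0,"rz":0,"grip":1},
  {"tx":0.6,"ty":1,"tz":0,"rx":0,"ry":0,"rz":0,"grip":1},
  {"tx":0.5,"ty":0.15,"tz":-0.5,"rx":0,"ry":0,"rz":0,"grip":1},
  {"tx":0,"ty":0,"tz":-0.8,"rx":0,"ry":0,"rz":0,"grip":1},
  {"tx":0,"ty":0,"tz":0,"rx":0,"ry":0,"rz":0,"grip":1},
])

```text
clock: 26.9
tcp_pos: [0.5125, -0.1782, 0.0907]
orientation: [-2.183, -2.254, 0.003]
contact_force: [0.0, -0.7, 0.1]
grip_width: 0.0002
```

Run:
```python
from h import *
f=wgrab("w14"); o=status.get_obs(); print(o["clock"],o["contact_force"],f["tool"].round(4).tolist())
n=np.load("nest.npy"); c=np.exp(-1j*n[2])
p=f["tool"][:3,3];q=(complex(p[0],p[1])-complex(n[0],n[1]))*c;print("tcp",q*1000)
```

```text
26.95 [-0.40200228  0.9039692   0.93968705] [[-0.0323, 0.9995, -0.0041, 0.5125], [0.9995, 0.0323, 0.0009, -0.1782], [0.001, -0.0041, -1.0, 0.0907], [0.0, 0.0, 0.0, 1.0]]
tcp (-98.33228922708771-26.957062611078292j)
```

View pics/w14.png

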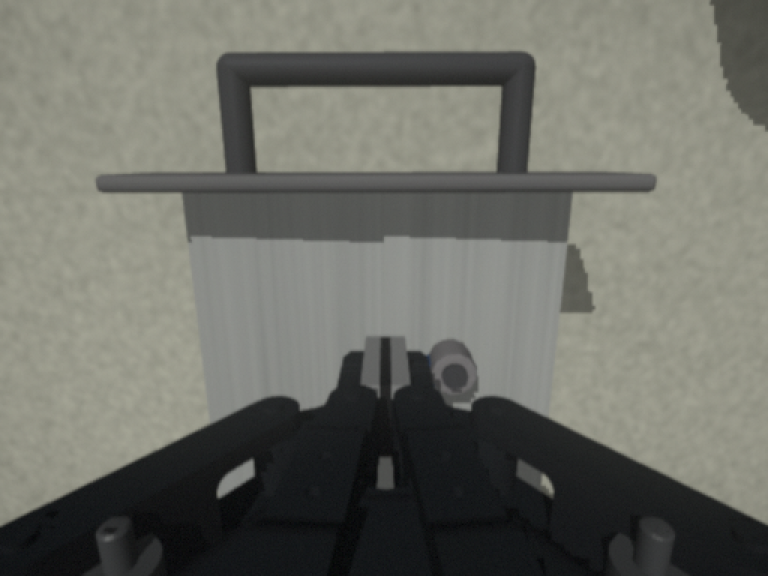

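drive_tool([
  {"tx":0,"ty":0,"tz":-0.6,"rx":0,"ry":0,"rz":0,"grip":1},
  {"tx":0,"ty":0,"tz":-0.25,"rx":0,"ry":0,"rz":0,"grip":1},
  {"tx":0,"ty":0,"tz":0,"rx":0,"ry":0,"rz":0,"grip":1},
])

```text
clock: 27.32
tcp_pos: [0.5139, -0.1777, 0.0754]
orientation: [-2.184, -2.257, 0.001]
contact_force: [0.2, -0.8, 0.4]
grip_width: -0.0002
```

drive_tool([
  {"tx":0,"ty":-0.25,"tz":0,"rx":0,"ry":0,"rz":0,"grip":1},
  {"tx":0.01,"ty":-0.25,"tz":0,"rx":0,"ry":0,"rz":0,"grip":1},
  {"tx":0.01,"ty":-0.25,"tz":0,"rx":0,"ry":0,"rz":0,"grip":1},
  {"tx":0.01,"ty":-0.25,"tz":0,"rx":0,"ry":0,"rz":0,"grip":1},
])

```text
clock: 27.82
tcp_pos: [0.5166, -0.1961, 0.0764]
orientation: [2.182, 2.259, 0.006]
contact_force: [4.0, 4.5, -2.7]
grip_width: -0.0
```

Run:
```python
from h import *
f=wgrab("w15"); o=status.get_obs(); print(o["clock"],o["contact_force"],f["tool"].round(4).tolist())
n=np.load("nest.npy"); c=np.exp(-1j*n[2])
p=f["tool"][:3,3];q=(complex(p[0],p[1])-complex(n[0],n[1]))*c;print("tcp",q*1000)
b=eyes.grab_frame("scene")["frame"][150:230,160:260]
cv2.imwrite("pics/s15.png",cv2.resize(b,(750,600),interpolation=3))
```

```text
27.875 [ 3.15276805  4.45092254 -1.26821161] [[-0.0346, 0.9994, 0.0034, 0.5166], [0.9994, 0.0346, 0.002, -0.1961], [0.0019, 0.0034, -1.0, 0.0764], [0.0, 0.0, 0.0, 1.0]]
tcp (-80.2983089433522-23.50259220458308j)
```

View pics/w15.png

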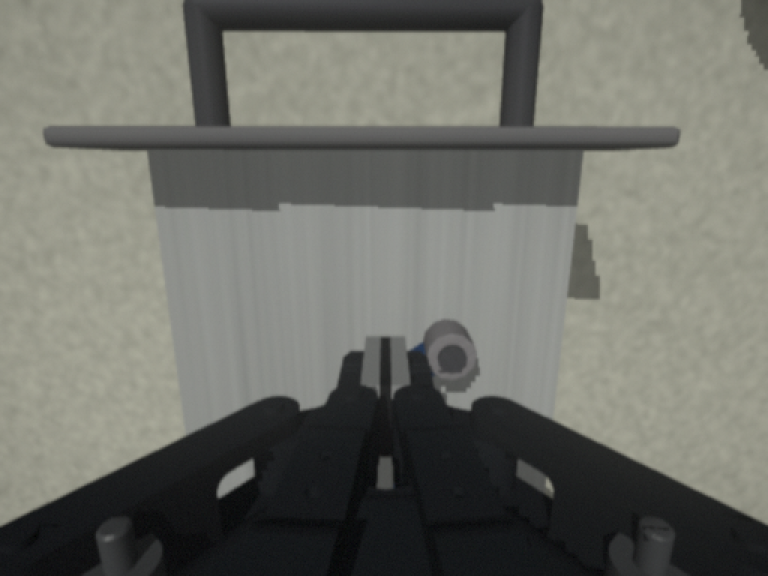

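View pics/s15.png

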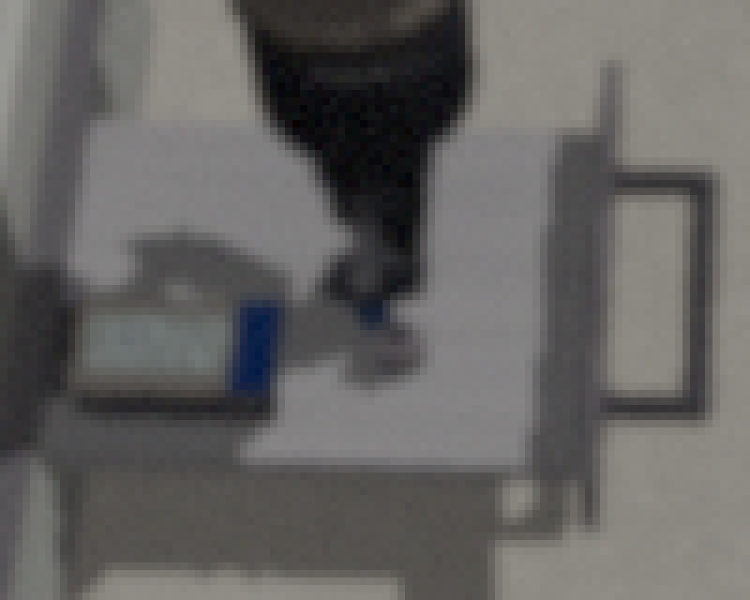

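drive_tool([
  {"tx":0,"ty":0.4,"tz":0,"rx":0,"ry":0,"rz":0,"grip":1},
  {"tx":-1,"ty":0,"tz":0,"rx":0,"ry":0,"rz":0,"grip":1},
  {"tx":-1,"ty":0,"tz":0,"rx":0,"ry":0,"rz":0,"grip":1},
  {"tx":0,"ty":0,"tz":0,"rx":0,"ry":0,"rz":0,"grip":1},
])

```text
clock: 28.42
tcp_pos: [0.4731, -0.1901, 0.0757]
orientation: [-2.185, -2.256, 0.004]
contact_force: [0.5, -0.6, -0.7]
grip_width: 0.0002
```

Run:
```python
from h import *
f=wgrab("w16"); o=status.get_obs(); print(o["clock"],o["contact_force"],f["tool"].round(4).tolist())
n=np.load("nest.npy"); c=np.exp(-1j*n[2])
p=f["tool"][:3,3];q=(complex(p[0],p[1])-complex(n[0],n[1]))*c;print("tcp",q*1000)
```

```text
28.475 [ 0.26310599 -1.00561034 -0.30133128] [[-0.0323, 0.9995, -0.0022, 0.4731], [0.9995, 0.0323, -0.0011, -0.1901], [-0.001, -0.0022, -1.0, 0.0757], [0.0, 0.0, 0.0, 1.0]]
tcp (-87.8636434590043-66.74422540638743j)
```

View pics/w16.png

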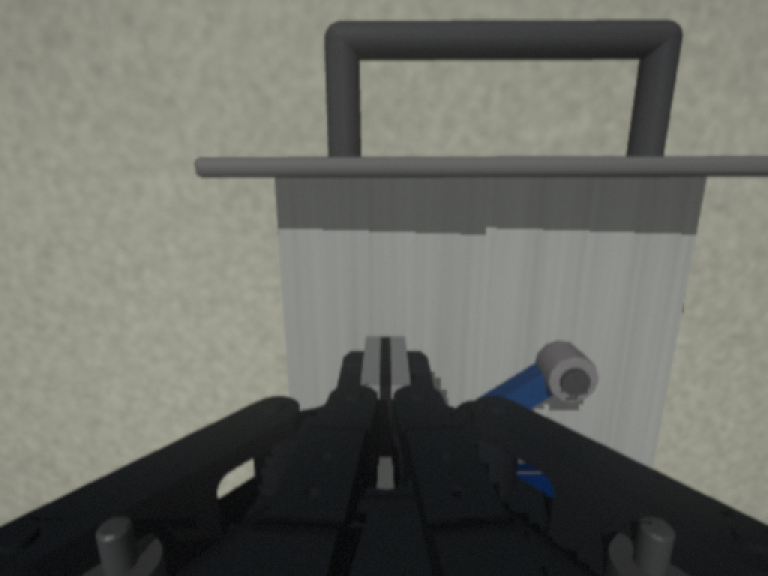

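Run:
```python
from h import *
f=dict(np.load("w16.npz"));n=np.load("nest.npy"); c=np.exp(-1j*n[2])
def Q(u,v,z):
    p=wp(f,u/1.5,v/1.5,z); return (complex(p[0],p[1])-complex(n[0],n[1]))*c*1000
print(Q(574,382,.0765))
for a,b in [((536,362),(485,395)),((548,388),(505,402))]:
    A,B=Q(*a,.0705),Q(*b,.0705); print(A,B,np.angle(B-A)+np.pi/2)
cv2.imwrite("pics/w16c.png",cv2.resize(f["frame"][210:350,280:420],(600,600),interpolation=3))
```

```text
(-80.00922343655766+0.09385074602038601j)
(-84.84399018027602-11.690308039934973j) (-71.60843178752502-29.352504800418476j) 0.6430991648644079
(-74.40460719275829-6.379566047061265j) (-68.6889817391375-21.774900891993934j) 0.3554850832940639
```

View pics/w16c.png

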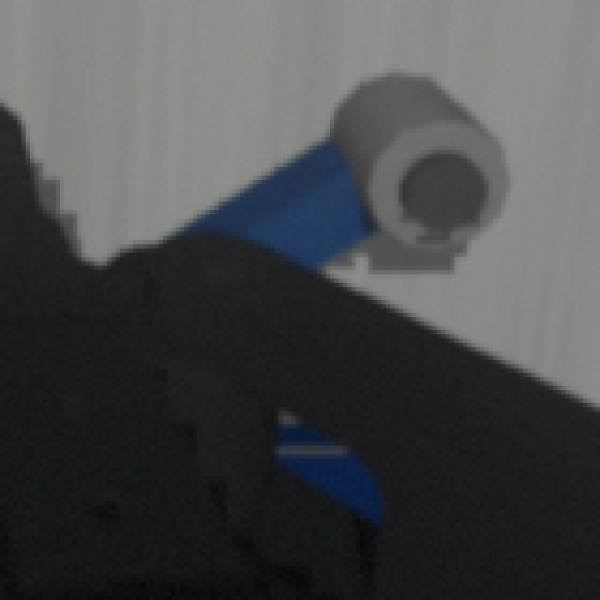

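drive_tool([
  {"tx":0.03,"ty":-0.75,"tz":0,"rx":0,"ry":0,"rz":0,"grip":1},
  {"tx":0.03,"ty":-0.75,"tz":-0.1,"rx":0,"ry":0,"rz":0,"grip":1},
  {"tx":0.5,"ty":0.02,"tz":0,"rx":0,"ry":0,"rz":0,"grip":1},
  {"tx":0.4,"ty":0.01,"tz":0,"rx":0,"ry":0,"rz":0,"grip":1},
  {"tx":0,"ty":0,"tz":0,"rx":0,"ry":0,"rz":0,"grip":1},
])

```text
clock: 29.1
tcp_pos: [0.4954, -0.2181, 0.074]
orientation: [2.183, 2.259, 0.002]
contact_force: [-0.4, 0.3, 0.0]
grip_width: -0.0002
```

Run:
```python
from h import *
f=wgrab("w17"); o=status.get_obs(); print(o["clock"],o["contact_force"],f["tool"].round(4).tolist())
n=np.load("nest.npy"); c=np.exp(-1j*n[2])
p=f["tool"][:3,3];q=(complex(p[0],p[1])-complex(n[0],n[1]))*c;print("tcp",q*1000)
```

```text
29.15 [-0.47354283  0.99882939  0.52470708] [[-0.0345, 0.9994, 0.001, 0.4954], [0.9994, 0.0345, 0.0007, -0.2181], [0.0006, 0.001, -1.0, 0.074], [0.0, 0.0, 0.0, 1.0]]
tcp (-59.08062305485322-45.49864619694615j)
```

View pics/w17.png

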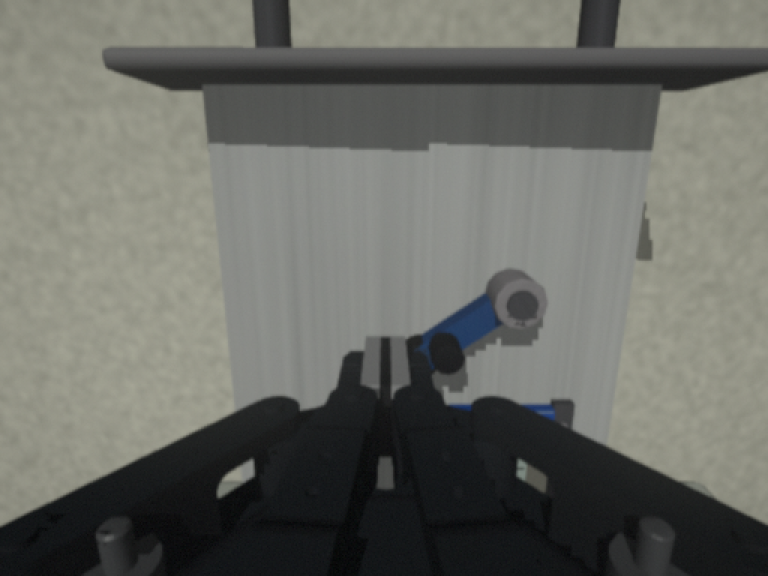

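drive_tool([
  {"tx":0.15,"ty":0.0,"tz":0,"rx":0,"ry":0,"rz":0,"grip":1},
  {"tx":0.15,"ty":0.01,"tz":0,"rx":0,"ry":0,"rz":0,"grip":1},
  {"tx":0.15,"ty":0.01,"tz":0,"rx":0,"ry":0,"rz":0,"grip":1},
  {"tx":0.15,"ty":0,"tz":0,"rx":0,"ry":0,"rz":0,"grip":1},
])

```text
clock: 29.65
tcp_pos: [0.502, -0.2208, 0.0732]
orientation: [-2.184, -2.253, 0.012]
contact_force: [-11.5, -6.2, 8.2]
grip_width: -0.0002
```

Run:
```python
from h import *
f=wgrab("w18"); o=status.get_obs(); print(o["clock"],o["contact_force"],f["tool"].round(4).tolist())
n=np.load("nest.npy"); c=np.exp(-1j*n[2])
p=f["tool"][:3,3];q=(complex(p[0],p[1])-complex(n[0],n[1]))*c;print("tcp",q*1000)
```

```text
29.7 [-9.67991363 -5.64656864  6.93522695] [[-0.0312, 0.9995, -0.0085, 0.502], [0.9995, 0.0312, -0.0027, -0.2208], [-0.0024, -0.0086, -1.0, 0.0732], [0.0, 0.0, 0.0, 1.0]]
tcp (-56.187227536363835-39.022581189119904j)
```

View pics/w18.png

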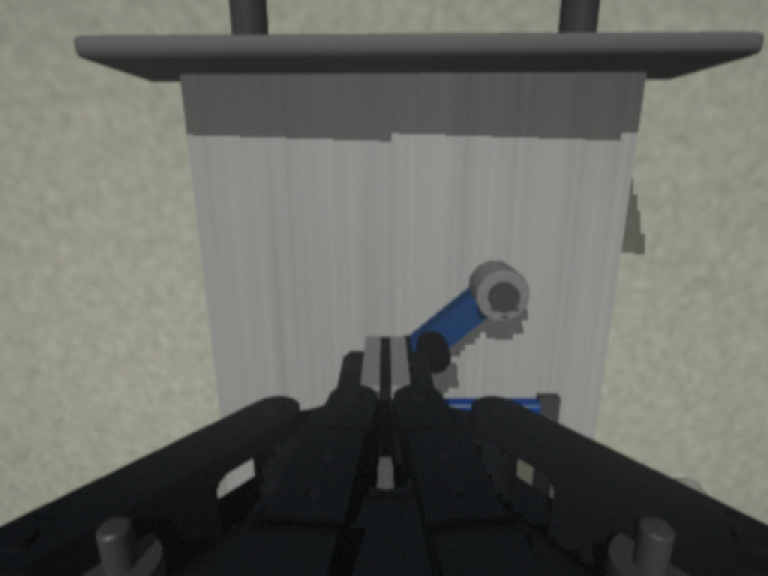

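drive_tool([
  {"tx":0.08,"ty":-0.15,"tz":0,"rx":0,"ry":0,"rz":0,"grip":1},
  {"tx":0.1,"ty":-0.12,"tz":0,"rx":0,"ry":0,"rz":0,"grip":1},
  {"tx":0.12,"ty":-0.08,"tz":0,"rx":0,"ry":0,"rz":0,"grip":1},
])

```text
clock: 30.08
tcp_pos: [0.5095, -0.2279, 0.0735]
orientation: [-2.185, -2.254, 0.008]
contact_force: [-7.3, -3.9, 2.7]
grip_width: -0.0
```

drive_tool([
  {"tx":0.12,"ty":-0.08,"tz":0,"rx":0,"ry":0,"rz":0,"grip":1},
  {"tx":0.12,"ty":-0.06,"tz":0,"rx":0,"ry":0,"rz":0,"grip":1},
])

```text
clock: 30.32
tcp_pos: [0.5148, -0.2309, 0.0736]
orientation: [-2.186, -2.255, 0.007]
contact_force: [-5.5, -5.2, 3.3]
grip_width: -0.0003
```

Run:
```python
from h import *
f=wgrab("w19"); o=status.get_obs(); print(o["clock"],o["contact_force"],f["tool"].round(4).tolist())
n=np.load("nest.npy"); c=np.exp(-1j*n[2])
p=f["tool"][:3,3];q=(complex(p[0],p[1])-complex(n[0],n[1]))*c;print("tcp",q*1000)
```

```text
30.375 [-4.64471944 -5.14432467  2.68271199] [[-0.0309, 0.9995, -0.0039, 0.5148], [0.9995, 0.0309, -0.0026, -0.2309], [-0.0025, -0.004, -1.0, 0.0736], [0.0, 0.0, 0.0, 1.0]]
tcp (-45.661026429854495-26.525890459732462j)
```

View pics/w19.png

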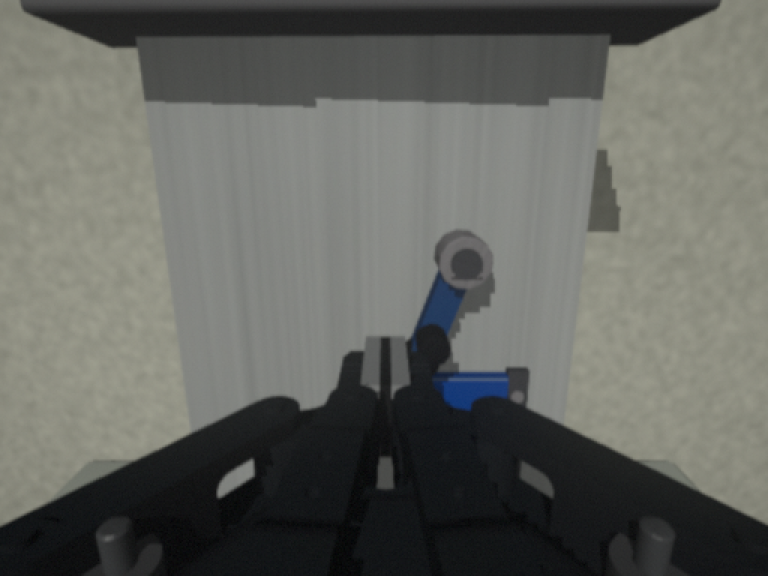

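drive_tool([
  {"tx":0.13,"ty":-0.06,"tz":0,"rx":0,"ry":0,"rz":0,"grip":1},
  {"tx":0.13,"ty":-0.04,"tz":0,"rx":0,"ry":0,"rz":0,"grip":1},
  {"tx":0.13,"ty":-0.02,"tz":0,"rx":0,"ry":0,"rz":0,"grip":1},
  {"tx":0.08,"ty":0,"tz":0,"rx":0,"ry":0,"rz":0,"grip":1},
])

```text
clock: 30.88
tcp_pos: [0.5243, -0.2332, 0.0735]
orientation: [-2.186, -2.255, 0.007]
contact_force: [-5.9, -4.8, 2.4]
grip_width: 0.0
```

drive_tool([
  {"tx":0.08,"ty":0,"tz":0,"rx":0,"ry":0,"rz":0,"grip":1},
  {"tx":0,"ty":0,"tz":0,"rx":0,"ry":0,"rz":0,"grip":1},
])

```text
clock: 31.12
tcp_pos: [0.5259, -0.2333, 0.0735]
orientation: [-2.186, -2.255, 0.007]
contact_force: [-5.0, -5.5, 2.4]
grip_width: -0.0001
```

Run:
```python
from h import *
f=wgrab("w20"); o=status.get_obs(); print(o["clock"],o["contact_force"],f["tool"].round(4).tolist())
n=np.load("nest.npy"); c=np.exp(-1j*n[2])
p=f["tool"][:3,3];q=(complex(p[0],p[1])-complex(n[0],n[1]))*c;print("tcp",q*1000)
```

```text
31.175 [-4.23900193 -4.17339731  1.99873889] [[-0.0309, 0.9995, -0.0038, 0.5259], [0.9995, 0.0309, -0.0026, -0.2333], [-0.0025, -0.0038, -1.0, 0.0735], [0.0, 0.0, 0.0, 1.0]]
tcp (-42.818282859680465-15.534625025679416j)
```

View pics/w20.png

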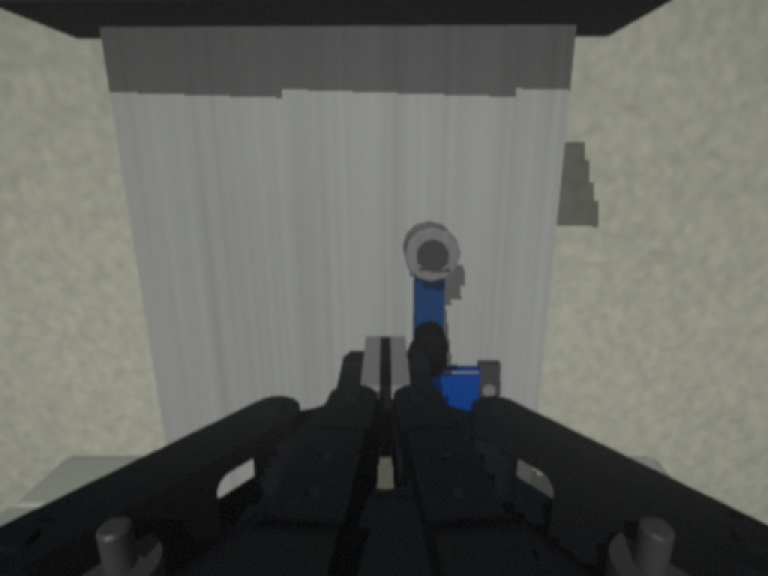

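drive_tool([
  {"tx":0.06,"ty":0.02,"tz":0,"rx":0,"ry":0,"rz":0,"grip":1},
  {"tx":0,"ty":0,"tz":0,"rx":0,"ry":0,"rz":0,"grip":1},
])

```text
clock: 31.42
tcp_pos: [0.5269, -0.233, 0.0734]
orientation: [-2.186, -2.255, 0.008]
contact_force: [-4.9, -4.7, 2.3]
grip_width: -0.0002
```

drive_tool([
  {"tx":0.04,"ty":0.02,"tz":0,"rx":0,"ry":0,"rz":0,"grip":1},
  {"tx":0,"ty":0,"tz":0,"rx":0,"ry":0,"rz":0,"grip":1},
])

```text
clock: 31.68
tcp_pos: [0.5271, -0.2327, 0.0733]
orientation: [-2.186, -2.254, 0.009]
contact_force: [-7.1, -5.6, 3.0]
grip_width: 0.0002
```

drive_tool([
  {"tx":-0.5,"ty":0.1,"tz":0,"rx":0,"ry":0,"rz":0,"grip":1},
  {"tx":-1,"ty":0,"tz":0.5,"rx":0,"ry":0,"rz":0,"grip":1},
  {"tx":-1,"ty":0,"tz":1,"rx":0,"ry":0,"rz":0,"grip":1},
  {"tx":-1,"ty":0,"tz":1,"rx":0,"ry":0,"rz":0,"grip":1},
  {"tx":0,"ty":0,"tz":0,"rx":0,"ry":0,"rz":0,"grip":1},
])

```text
clock: 32.3
tcp_pos: [0.4597, -0.2282, 0.1251]
orientation: [2.183, 2.256, 0.0]
contact_force: [0.8, 0.4, -1.4]
grip_width: 0.0001
```

Run:
```python
from h import *
f=wgrab("w21"); o=status.get_obs(); print(o["clock"],o["contact_force"],f["tool"].round(4).tolist())
b=eyes.grab_frame("scene")["frame"][150:230,160:260]
cv2.imwrite("pics/s21.png",cv2.resize(b,(750,600),interpolation=3))
```

```text
32.35 [ 0.77283035  0.46420999 -0.16799839] [[-0.0327, 0.9995, 0.0018, 0.4597], [0.9995, 0.0327, -0.0016, -0.2282], [-0.0017, 0.0018, -1.0, 0.1251], [0.0, 0.0, 0.0, 1.0]]
```

View pics/w21.png

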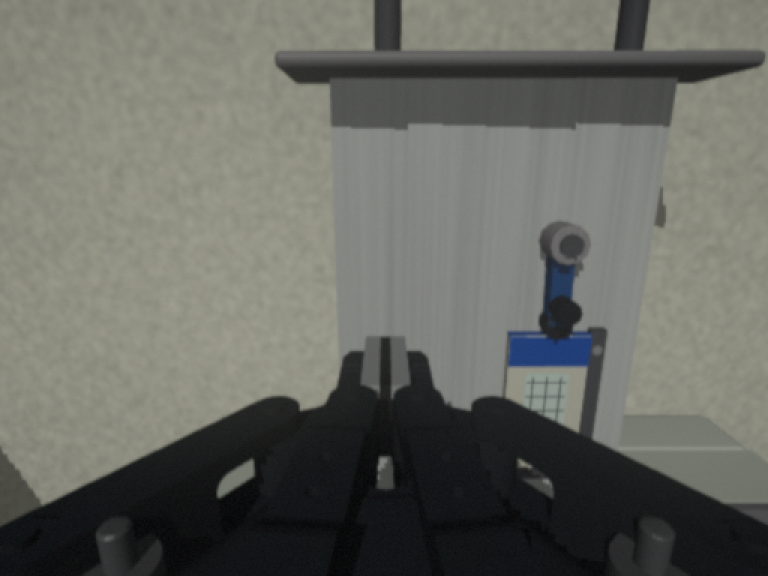

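View pics/s21.png

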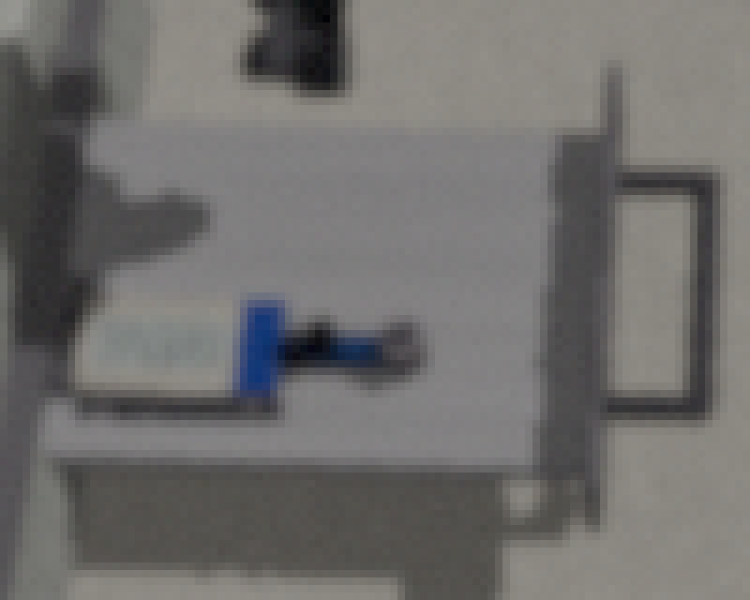

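Run:
```python
from h import *
f=dict(np.load("w21.npz"));n=np.load("nest.npy"); c=np.exp(-1j*n[2])
def Q(u,v,z):
    p=wp(f,u/1.5,v/1.5,z); return (complex(p[0],p[1])-complex(n[0],n[1]))*c*1000
P,K=Q(571,245,.0765),Q(564,311,.0825); print(P,K,abs(K-P),np.angle(K-P)+np.pi/2)
for a in [(508,332,.066),(590,332,.066),(591,328,.064),(606,328,.064)]: print((Q(*a)-P-84.5).round(1))
cv2.imwrite("pics/w21c.png",cv2.resize(f["frame"][130:300,320:420],(470,800))[:600])
g=dict(np.load("top0.npz"))
```

```text
(-81.90586218656429+0.1512897008828849j) (-53.67967921491339-2.2944116492223317j) 28.331940636726983 1.4843656426826217
(-39.9-21.4j)
(-39.7+18.4j)
(-41+19.6j)
(-41+26.9j)
```

View pics/w21c.png

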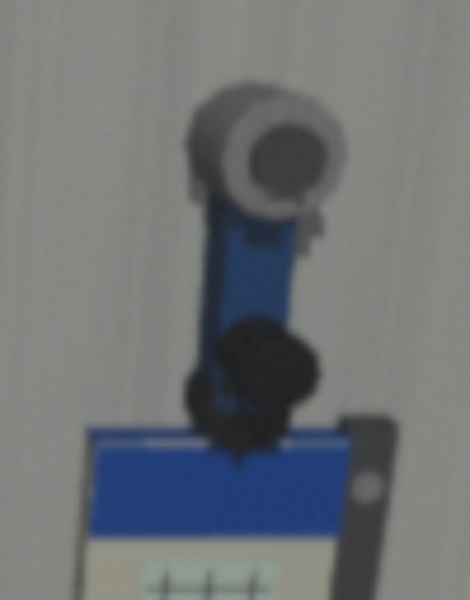

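Run:
```python
from h import *
f=dict(np.load("w21.npz"));n=np.load("nest.npy"); c=np.exp(-1j*n[2])
def Q(u,v,z):
    p=wp(f,u,v,z); return (complex(p[0],p[1])-complex(n[0],n[1]))*c*1000
g=lambda x,y:(320+x*100/470,130+y*170/800)
P,K=Q(*g(288,160),.0765),Q(*g(275,368),.0825); print(P,K,abs(K-P),np.angle(K-P)+np.pi/2)
# arm bar right edge at z .0705 : (296,225)->(288,320); left top edge (222,225)->(218,340)
for a,b in [((296,228),(289,318)),((222,225),(217,350))]:
    A,B=Q(*g(*a),.0705),Q(*g(*b),.0705); print(np.angle(B-A)+np.pi/2)
```

```text
(-81.4630415065625+0.5977453637005821j) (-53.06890712996642-0.5755714838514652j) 28.418366234196945 1.5294973147133026
1.6057875939025779
1.6282723639612533
```

drive_tool([
  {"tx":0.25,"ty":1,"tz":0,"rx":0,"ry":0,"rz":0,"grip":1},
  {"tx":0.25,"ty":1,"tz":0,"rx":0,"ry":0,"rz":0,"grip":1},
  {"tx":0.25,"ty":1,"tz":0,"rx":0,"ry":0,"rz":0,"grip":1},
  {"tx":0.25,"ty":1,"tz":0,"rx":0,"ry":0,"rz":0,"grip":1},
  {"tx":0.25,"ty":1,"tz":0,"rx":0,"ry":0,"rz":0,"grip":1},
  {"tx":0.25,"ty":1,"tz":0,"rx":0,"ry":0,"rz":0,"grip":1},
  {"tx":0.25,"ty":1,"tz":0,"rx":0,"ry":0,"rz":0,"grip":1},
  {"tx":0.25,"ty":1,"tz":0,"rx":0,"ry":0,"rz":0,"grip":1},
  {"tx":0.25,"ty":1,"tz":0,"rx":0,"ry":0,"rz":0,"grip":1},
  {"tx":0,"ty":0,"tz":0,"rx":0,"ry":0,"rz":0,"grip":1},
])

```text
clock: 33.65
tcp_pos: [0.5056, -0.0457, 0.1234]
orientation: [-2.179, -2.261, -0.002]
contact_force: [-0.8, -0.4, 0.4]
grip_width: -0.0002
```

Run:
```python
from h import *
f=wgrab("w22"); o=status.get_obs(); print(o["clock"],o["contact_force"],f["tool"].round(4).tolist())
b=eyes.grab_frame("scene"); np.savez("s22.npz",**b)
cv2.imwrite("pics/s22.png",cv2.resize(b["frame"][150:240,160:280],(800,600),interpolation=3))
```

```text
33.7 [-0.12244756  0.28403884 -0.46126258] [[-0.037, 0.9993, 0.0, 0.5056], [0.9993, 0.037, 0.0017, -0.0457], [0.0017, 0.0001, -1.0, 0.1234], [0.0, 0.0, 0.0, 1.0]]
```

View pics/s22.png

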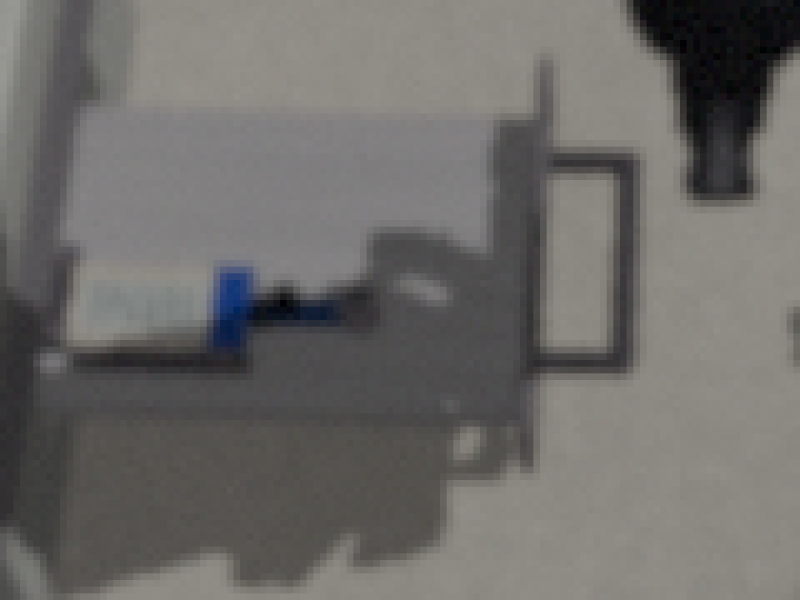

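View pics/w22.png

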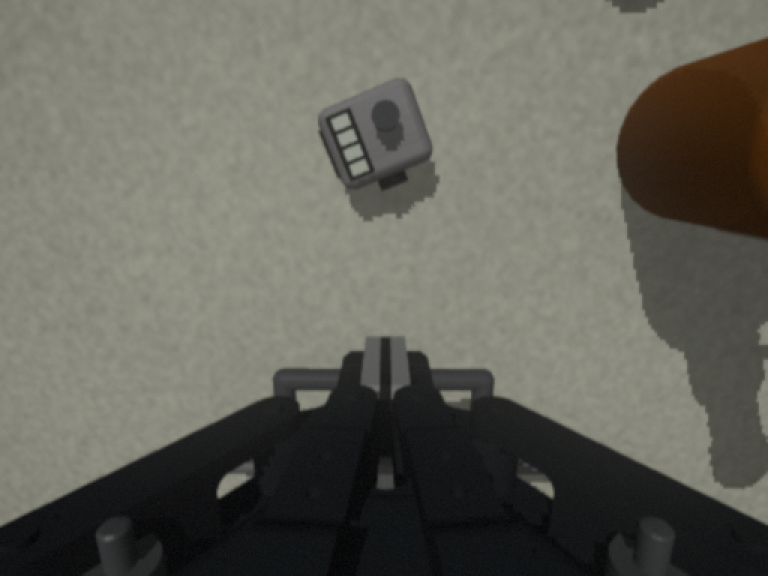

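Run:
```python
from h import *
f=dict(np.load("w22.npz")); f2=dict(np.load("s22.npz"))
for u,v in [(330,370),(450,370),(276,385),(492,385),(330,379)]: print(wp(f,u/1.5,v/1.5,.066).round(4),wp(f,u/1.5,v/1.5).round(4))
print(wp(f2,160+627*120/800,150+260*90/600,.0695))
```

```text
[ 0.4803 -0.0784  0.066 ] [ 0.4799 -0.0798  0.0632]
[ 0.5393 -0.0763  0.066 ] [ 0.5398 -0.0778  0.063 ]
[ 0.4535 -0.0876  0.066 ] [ 0.4542 -0.0861  0.0686]
[ 0.5607 -0.0837  0.066 ] [ 0.5605 -0.0833  0.0669]
[ 0.4803 -0.0833  0.066 ] [ 0.4806 -0.082   0.0685]
[ 0.51079037 -0.08092676  0.0695    ]
```

drive_tool([
  {"tx":0,"ty":0,"tz":-1,"rx":0,"ry":0,"rz":0,"grip":1},
  {"tx":0,"ty":0,"tz":-1,"rx":0,"ry":0,"rz":0,"grip":1},
  {"tx":0,"ty":0,"tz":-1,"rx":0,"ry":0,"rz":0,"grip":1},
  {"tx":0,"ty":0,"tz":-0.4,"rx":0,"ry":0,"rz":0,"grip":1},
  {"tx":0,"ty":0,"tz":0,"rx":0,"ry":0,"rz":0,"grip":1},
  {"tx":0.03,"ty":-0.7,"tz":0,"rx":0,"ry":0,"rz":0,"grip":1},
  {"tx":0.01,"ty":-0.2,"tz":0,"rx":0,"ry":0,"rz":0,"grip":1},
  {"tx":0.01,"ty":-0.2,"tz":0,"rx":0,"ry":0,"rz":0,"grip":1},
  {"tx":0.01,"ty":-0.2,"tz":0,"rx":0,"ry":0,"rz":0,"grip":1},
])

```text
clock: 34.88
tcp_pos: [0.5063, -0.0727, 0.0564]
orientation: [-2.183, -2.259, -0.003]
contact_force: [-1.1, 5.2, 1.4]
grip_width: 0.0
```

drive_tool([
  {"tx":0.01,"ty":-0.3,"tz":0,"rx":0,"ry":0,"rz":0,"grip":1},
  {"tx":0.01,"ty":-0.4,"tz":0,"rx":0,"ry":0,"rz":0,"grip":1},
  {"tx":0.02,"ty":-0.5,"tz":0,"rx":0,"ry":0,"rz":0,"grip":1},
  {"tx":0.02,"ty":-0.5,"tz":0,"rx":0,"ry":0,"rz":0,"grip":1},
  {"tx":0.02,"ty":-0.5,"tz":0,"rx":0,"ry":0,"rz":0,"grip":1},
  {"tx":0.02,"ty":-0.5,"tz":0,"rx":0,"ry":0,"rz":0,"grip":1},
  {"tx":0.02,"ty":-0.5,"tz":0,"rx":0,"ry":0,"rz":0,"grip":1},
  {"tx":0.02,"ty":-0.5,"tz":0,"rx":0,"ry":0,"rz":0,"grip":1},
  {"tx":0.02,"ty":-0.5,"tz":0,"rx":0,"ry":0,"rz":0,"grip":1},
  {"tx":0.02,"ty":-0.5,"tz":0,"rx":0,"ry":0,"rz":0,"grip":1},
])

```text
clock: 36.12
tcp_pos: [0.5096, -0.1667, 0.0563]
orientation: [-2.182, -2.258, -0.002]
contact_force: [-1.7, 5.2, 3.8]
grip_width: -0.0
```

Run:
```python
from h import *
f=wgrab("w23"); b=eyes.grab_frame("scene")
cv2.imwrite("pics/s23.png",cv2.resize(b["frame"][150:240,120:240],(800,600),interpolation=3))
```

```text
(no output)
```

View pics/s23.png

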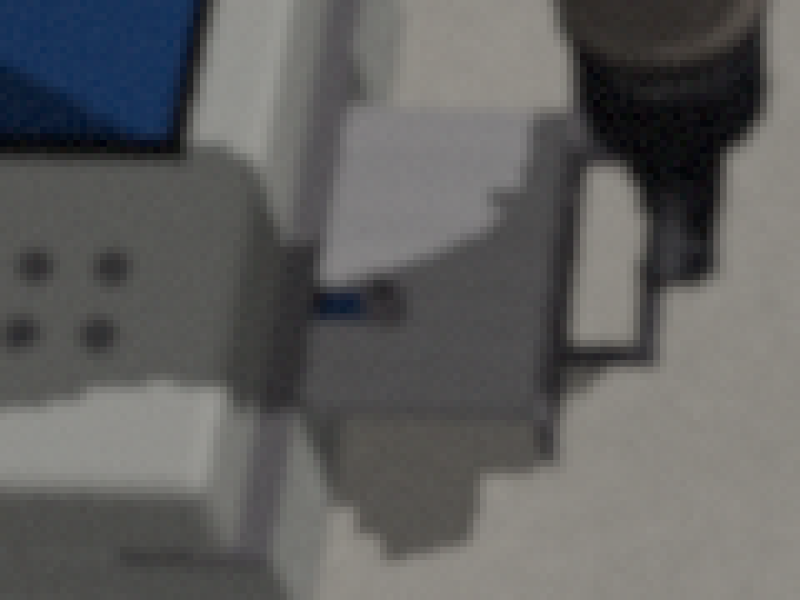

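drive_tool([
  {"tx":0.02,"ty":-0.5,"tz":0,"rx":0,"ry":0,"rz":0,"grip":1},
  {"tx":0.02,"ty":-0.5,"tz":0,"rx":0,"ry":0,"rz":0,"grip":1},
  {"tx":0.02,"ty":-0.5,"tz":0,"rx":0,"ry":0,"rz":0,"grip":1},
  {"tx":0.02,"ty":-0.5,"tz":0,"rx":0,"ry":0,"rz":0,"grip":1},
  {"tx":0.02,"ty":-0.5,"tz":0,"rx":0,"ry":0,"rz":0,"grip":1},
  {"tx":0.02,"ty":-0.5,"tz":0,"rx":0,"ry":0,"rz":0,"grip":1},
  {"tx":0.02,"ty":-0.5,"tz":0,"rx":0,"ry":0,"rz":0,"grip":1},
  {"tx":0,"ty":0,"tz":0,"rx":0,"ry":0,"rz":0,"grip":1},
])

```text
clock: 37.22
tcp_pos: [0.5124, -0.2385, 0.056]
orientation: [2.185, 2.257, -0.0]
contact_force: [-0.8, -0.7, -0.6]
grip_width: 0.0
```

Run:
```python
from h import *
b=eyes.grab_frame("scene"); np.savez("s24.npz",**b)
cv2.imwrite("pics/s24.png",cv2.resize(b["frame"][150:240,120:240],(800,600),interpolation=3))
```

```text
(no output)
```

View pics/s24.png

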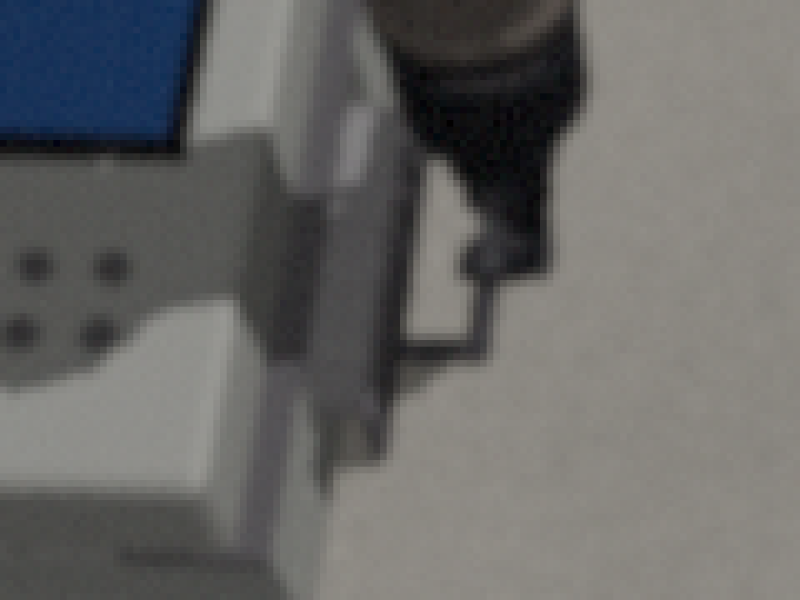

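drive_tool([
  {"tx":0.01,"ty":-0.3,"tz":0,"rx":0,"ry":0,"rz":0,"grip":1},
  {"tx":0.01,"ty":-0.3,"tz":0,"rx":0,"ry":0,"rz":0,"grip":1},
  {"tx":0.01,"ty":-0.3,"tz":0,"rx":0,"ry":0,"rz":0,"grip":1},
  {"tx":0.01,"ty":-0.2,"tz":0,"rx":0,"ry":0,"rz":0,"grip":1},
])

```text
clock: 37.78
tcp_pos: [0.5132, -0.2589, 0.0559]
orientation: [-2.182, -2.258, -0.001]
contact_force: [-2.1, 4.7, 2.5]
grip_width: 0.0001
```

drive_tool([
  {"tx":0,"ty":-0.15,"tz":0,"rx":0,"ry":0,"rz":0,"grip":1},
  {"tx":0.01,"ty":-0.1,"tz":0,"rx":0,"ry":0,"rz":0,"grip":1},
])

```text
clock: 38.02
tcp_pos: [0.5134, -0.2623, 0.0559]
orientation: [-2.18, -2.258, -0.003]
contact_force: [-3.6, 10.6, 6.1]
grip_width: 0.0001
```

Run:
```python
from h import *
b=eyes.grab_frame("scene"); np.savez("s25.npz",**b)
cv2.imwrite("pics/s25.png",cv2.resize(b["frame"][150:240,120:240],(800,600),interpolation=3))
```

```text
(no output)
```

View pics/s25.png

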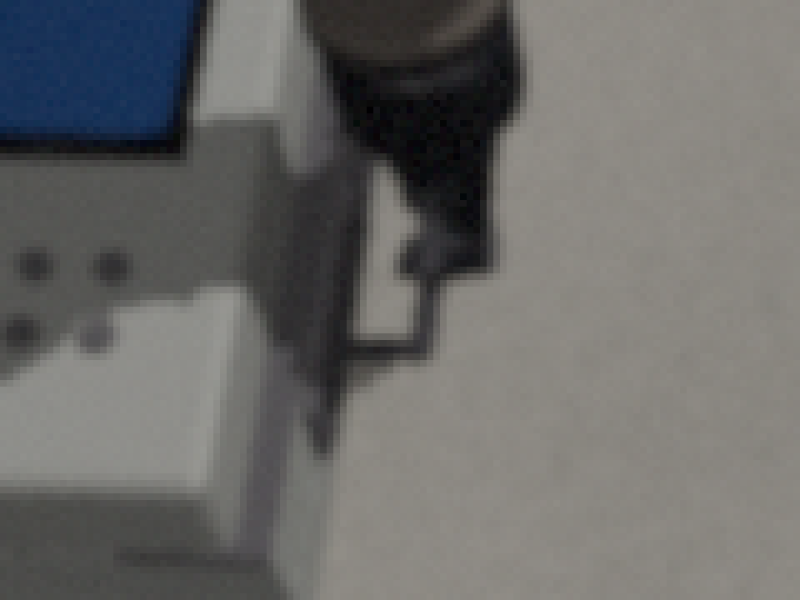

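drive_tool([
  {"tx":0,"ty":-0.05,"tz":0,"rx":0,"ry":0,"rz":0,"grip":1},
  {"tx":0,"ty":0,"tz":0,"rx":0,"ry":0,"rz":0,"grip":1},
])

```text
clock: 38.33
tcp_pos: [0.5134, -0.2622, 0.0559]
orientation: [-2.179, -2.258, -0.003]
contact_force: [-4.1, 11.7, 5.0]
grip_width: 0.0004
```

drive_tool([
  {"tx":0,"ty":-0.05,"tz":0,"rx":0,"ry":0,"rz":0,"grip":1},
  {"tx":0,"ty":0,"tz":0,"rx":0,"ry":0,"rz":0,"grip":1},
])

```text
clock: 38.58
tcp_pos: [0.5134, -0.2623, 0.0559]
orientation: [-2.177, -2.258, -0.004]
contact_force: [-2.8, 13.6, 6.4]
grip_width: -0.0003
```

drive_tool([
  {"tx":0,"ty":0.3,"tz":0,"rx":0,"ry":0,"rz":0,"grip":1},
  {"tx":0,"ty":1,"tz":0,"rx":0,"ry":0,"rz":0,"grip":1},
  {"tx":0,"ty":1,"tz":1,"rx":0,"ry":0,"rz":0,"grip":1},
  {"tx":-1,"ty":0,"tz":1,"rx":0,"ry":0,"rz":0,"grip":1},
  {"tx":-1,"ty":0,"tz":1,"rx":0,"ry":0,"rz":0,"grip":1},
  {"tx":-1,"ty":-1,"tz":1,"rx":0,"ry":0,"rz":0,"grip":1},
  {"tx":-1,"ty":-1,"tz":1,"rx":0,"ry":0,"rz":0,"grip":1},
  {"tx":0,"ty":-1,"tz":1,"rx":0,"ry":0,"rz":0,"grip":1},
  {"tx":0,"ty":-1,"tz":0,"rx":0,"ry":0,"rz":0,"grip":1},
  {"tx":0,"ty":0,"tz":0,"rx":0,"ry":0,"rz":0,"grip":1},
])

```text
clock: 39.83
tcp_pos: [0.4331, -0.3022, 0.1752]
orientation: [-2.187, -2.255, 0.001]
contact_force: [-0.3, 0.4, -0.6]
grip_width: 0.0
```

Run:
```python
from h import *
f=wgrab("w26"); print(f["tool"][:3,3],status.get_obs()["clock"])
b=eyes.grab_frame("scene"); np.savez("s26.npz",**b)
cv2.imwrite("pics/s26.png",cv2.resize(b["frame"][150:240,120:240],(800,600),interpolation=3))
```

```text
[ 0.4331095  -0.30222578  0.17515386] 39.875
```

View pics/s26.png

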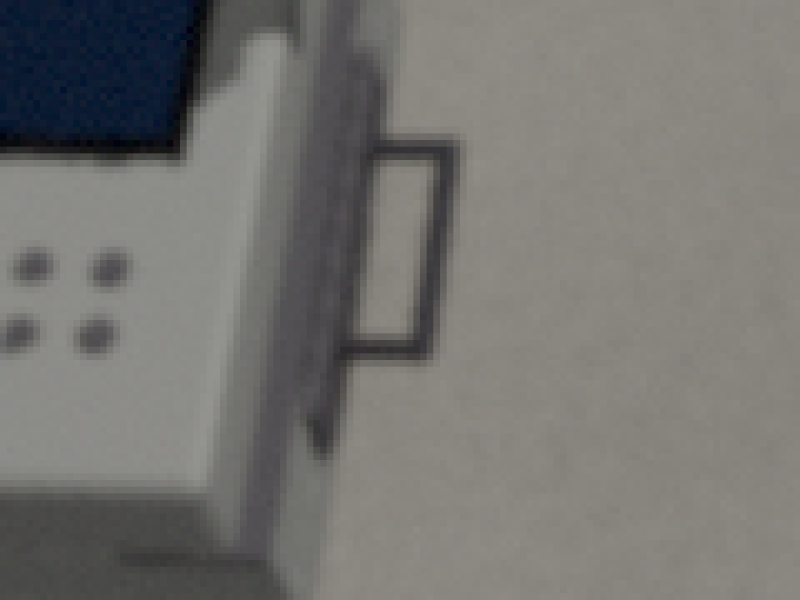

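View pics/w26.png

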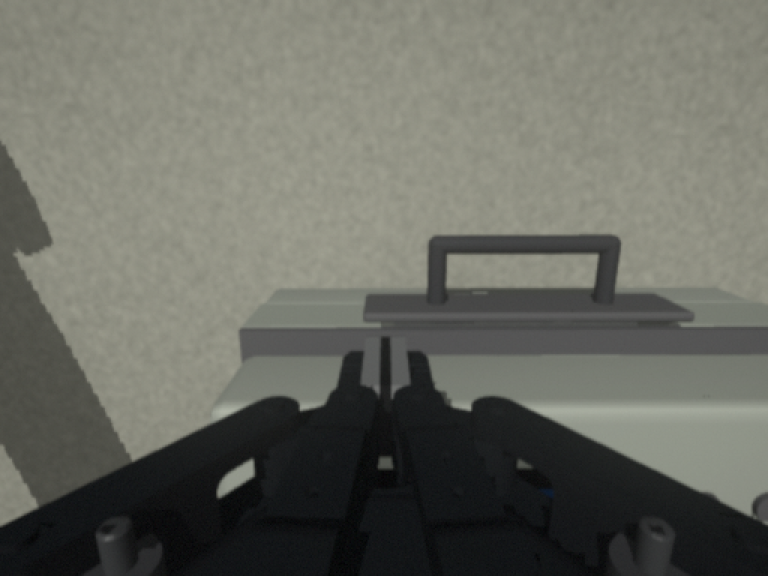

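Run:
```python
from h import *
f=dict(np.load("w26.npz"))
for u,v,z in [(530,314,.084),(530,319,.084),(660,320,.084),(340,328,.086),(720,328,.086),(530,324,.084),(280,328,.086)]: print((u,v),wp(f,u/1.5,v/1.5,z).round(4),wp(f,u/1.5,v/1.5).round(4))
cv2.imwrite("pics/w26c.png",cv2.resize(f["frame"][180:250,220:500],(800,400),interpolation=3))
```

```text
(530, 314) [ 0.5146 -0.3145  0.084 ] [ 0.5148 -0.3147  0.0834]
(530, 319) [ 0.5149 -0.3174  0.084 ] [ 0.5149 -0.3174  0.0841]
(660, 320) [ 0.5874 -0.3158  0.084 ] [ 0.5885 -0.3164  0.0823]
(340, 328) [ 0.4094 -0.3251  0.086 ] [ 0.4094 -0.3251  0.0861]
(720, 328) [ 0.6203 -0.3189  0.086 ] [ 0.6185 -0.3181  0.0882]
(530, 324) [ 0.5153 -0.3204  0.084 ] [ 0.5239 -0.3292  0.0599]
(280, 328) [ 0.3761 -0.3261  0.086 ] [ 0.3762 -0.3259  0.0866]
```

View pics/w26c.png

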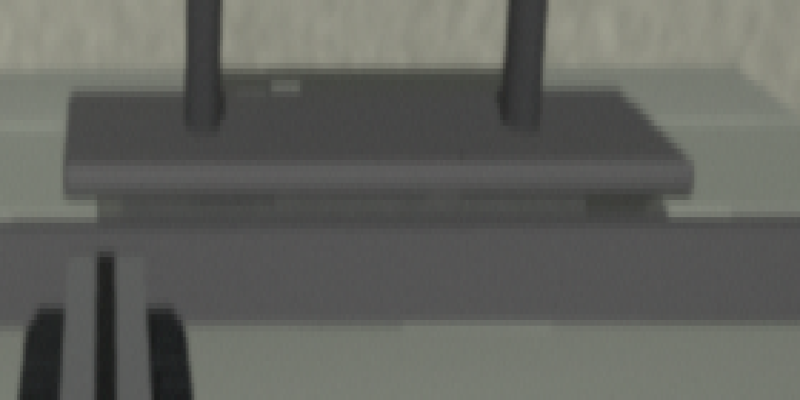

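Run:
```python
from h import *
print(status.get_obs()["contact_force"]); print(workorder.hand_in())
```

```text
[ 0.1503673   0.37053642 -0.75356915]
the job is handed in; nothing more can be done
None
```

The blue cell is in the reader with the clamp closed and the carriage pushed home. I handed the job in at about 40 s of the 64 s. The hand-in gave no verdict.

**What I did**
- I laid the cell on the carriage with its blue end towards the handle.
- I pushed it with closed fingers against the fence (about 5 N) and then the stop (about 6 N).
- I swung the clamp arm round by its knob until it would move no further.
- I pushed the carriage in by its handle at about 0.1 m/s or less, let go and moved the arm clear.

**What my last checks showed**
- **Seating:** before clamping, the cell's end measured about 1.6 mm inside the end of the fence rail; 2 mm is expected when seated. After clamping it measured about 1.3 mm. Both are within about 1 mm of seated, with the side edge at the fence. I could not see the cell once it was inside the reader.
- **Clamp:** image estimates of the arm angle ranged from 1.48 to 1.63 rad. They disagree, but all are above the 1.42 needed, and the knob had stopped moving.
- **Carriage:** it stopped hard with the push force rising to 13.6 N. The panel was about 4 mm in front of the reader face, which fits a home gap of 4.5 mm if nest is centred under the reader (my assumption).
- **Let go:** the tool force was near zero afterwards.

**What did not go to plan**
- My first move calls were refused, which cost no movement.
- My first push on the clamp knob slid the carriage in about 4–6 mm. I then pushed mostly sideways, and the carriage stayed well drawn out.
- While positioning for the fence push, the fingers pressed on the carriage floor with up to about 14 N until I raised them.

I did not measure the other items on the bench again at the end. I saw no sign of contact with any of them.

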